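# Load a bin with candle cups and hang it on the louvered rail

### The job

One of three candle cups already stands in the bin on the bench: stand the two from the slab upright in its two empty compartments, so that the three make a straight row along the bin's middle. Then take the bin by its sloping wooden slat, lift it over the rail of the louvered panel and lower it into the free bay so that its rear lip catches and it hangs fully home, centred and square, the cups still standing in their row, and leave the bins already hanging and everything else on the bench where they are.

Things in the scene. Friction and masses are not known exactly. Their poses are not given: they have to be found in the camera images.
- bin_mid (a point): Sheet-metal bin standing on the bench, open on top, 0.25 kg, 150 mm wide (y). Point: 45 mm above its underside. Axes: x to its back (lipped side), y to its left, z up. From this point in x: floor -40 to 50 mm, 4 mm thick; back wall's rear face at 50, 90 mm high, lower edge chamfered. Side walls 40 mm high. The front wall slopes up and out to -x, 30 degrees off vertical, from x = -40 at the bottom.
- bin_floor (a point): Centre of the bin's middle compartment, on top of its floor (4 mm above the underside, at x = y = 0 of the bin); axes as the bin's. Two dividers 4 mm thick, tops 35 mm above the underside, at y = +-24.3 mm part the bin into three compartments in a row along y, centred at y = -48.7, 0 and 48.7 mm, each 45 mm wide and 86 mm front to back.
- bin_slot (a point): Top of the slot in the bin's rear lip (x = 53.5, z = 86 mm from the centre of the bin's underside); axes as the bin's. The lip, 130 mm wide, runs back from the top of the back wall, then 20 mm down, flaring out: the slot between it and the wall, open below, is 7 mm wide at the top, 14 mm at its mouth. The lip reaches to x = 70 mm.
- bin_grip (a point): Grip of the bin: a wooden slat 10 mm thick, 60 mm wide (y), 48 mm long up the slope, on the sloping front wall, leaning 30 degrees out from vertical (top to the bin's -x). Point: mid-thickness and mid-width, 20 mm below its top edge, 10 mm above that of the wall; 68 mm ahead (-x) of and 3.5 mm above bin_mid. Axes as the bin's. Pinch across its thickness, tool leaning along it.
- bay_seat (a point): The free bay of three, 165 mm apart along the rail: where bin_mid must lie when the bin hangs home, 109 mm above the bench (underside at 64 mm); axes as the hung bin's: x square into the panel, y along the rail, z up. The bin's back then lies on the rail's front, the top of its slot on the rail's top, 15 mm clear of a neighbour each side. A blank 80 x 50 mm card lies on the bench below.
- rail_mid (a point): Top centre of the louvered panel's upper rail, a grey steel strip 5 mm thick and 560 mm long (y), top edge 150 mm above the bench, free for 25 mm behind; x points into the panel, away from the bins. A second strip below it, 68 to 94 mm high, its top leaning back a little, supports the hung bins' backs.
- hung_a: A bin of the same shape, full of short rods, already hanging on the rail. Origin: centre of its underside as in the bin (bin coordinates 0, 0, 0), axes as the bin's. Loose: it only hangs. Contents stay below its walls.
- hung_b: The same, full of short round pieces.
- slab: Fixed concrete slab 155 (x) x 250 (y) x 20 mm high on the bench, on which two cups, the spike, the blank and the billet stand. Origin: centre of its underside.
- cup1_mid (a point): Dark steel candle cup standing on the slab, 78 mm tall, 0.05 kg: foot a disc 34 mm across and 6 mm high, stem 14 mm across, and on top a round cup 28 mm across and 30 mm high (48 to 78 mm above the underside). The point is half-way up on its axis, 39 mm above its underside; z is its axis.
- cup2_mid (a point): Dark steel candle cup standing on the slab, 78 mm tall, 0.05 kg: foot a disc 34 mm across and 6 mm high, stem 14 mm across, and on top a round cup 28 mm across and 30 mm high (48 to 78 mm above the underside). The point is half-way up on its axis, 39 mm above its underside; z is its axis.
- cup3_mid (a point): Identical cup, already standing in one of the bin's three compartments, 78 mm tall, 0.05 kg: foot a disc 34 mm across and 6 mm high, stem 14 mm across, and on top a round cup 28 mm across and 30 mm high (48 to 78 mm above the underside). The point is half-way up on its axis, 39 mm above its underside; z is its axis.
- spike: Bystander among the cups: a pointed steel spike on a 36 mm foot, 66 mm tall. Origin: centre of its underside.
- blank: Bystander among the cups: a plain solid steel cylinder, 32 mm across, 50 mm tall. Origin: centre of its underside.
- billet: Bystander among the cups: a short solid steel cylinder, 38 mm across, 28 mm tall. Origin: centre of its underside.
- oil_can: Bystander: a copper-coloured can 68 mm across and 105 mm tall, standing between the slab and the bin. Origin: centre of its underside.
- hammer: Bystander: a hammer 260 mm long lying at the left, about 30 mm high. Origin: near its middle, on the bench; x along its handle.
- bowl: Bystander: a copper bowl 110 mm across, 45 mm high. Origin: centre of its underside.
- brush: Bystander: a brush lying on the bench. Origin: near its middle.
- block: Bystander: a steel block 60 x 90 x 50 mm high. Origin: centre of its underside.
Not all that is in view belongs to the job. What is shaped like the part that bears cup1_mid but blue, orange or turquoise is not meant.

How it is judged:
By the outcome, as a careful person would: the job done as asked, in the order asked, and still so for the second after the job is handed in, with the robot touching nothing.
It also fails if it takes over 67 s, if anything falls off the work surface, if the arm or the gripper's body presses on something with over 40 N, if the wrist force passes 120 N, or if a joint passes its speed limit or range.

### The arm

A 6-joint arm with a two-finger parallel gripper is mounted at the origin on the work surface. World frame = base frame: x ahead of the robot, y to its left, z up, the work surface at z = 0. Lengths are in m, angles in rad, forces in N, time in s.
With the tool pointing down it reaches from about 0.35 to 0.975 m from the base axis. Payload 4.9 kg.
Tool frame: the origin (TCP) lies midway between the tips of the shut fingers; the grasp point (between the pads) lies ctrl.grip_point_offset behind it (ctrl.grip_point_offset is the distance from the TCP to the grasp point, in m); x points along the fingers, y is the direction in which the jaws open and shut, and the axes are right-handed (so a half turn about x gives the same grasp; the last joint's range is limited). The gripper opens to 85 mm and grips with 20 to 120 N. Pads are 22 mm wide; open, the fingers measure 114 mm over their backs; the gripper's body (76 mm by 85 mm) begins 54 mm behind the grasp point. The pads swing forward as they close: fully open they stand 13 mm farther back than shut.
Start: joints at [1.175, 0.053, 1.613, -0, 1.476, -0.119], TCP at [0.171, 0.601, 0.231] pointing down, gripper open.
Joint ranges: [-3.01, 3.01], [-1.01, 2.22], [0.06, 2.58], [-1.02, 4.17], [0.09, 2.62], [-3.14, 3.14]. Speed limits (rad/s): [2.57, 2.57, 3.14, 3.14, 3.14, 3.14].

### API

Orientations are given as a rotation vector (axis times angle).
In Python, from station import ctrl gives the robot as it stands. The module is installed in compiled form; this text tells all that it offers.
- The arm moves only by the tool drive_tool, never from a script. Its argument "commands" is text: rows parted by semicolons, each of 5 numbers parted by spaces: the closure, from -1 (fully open) to 1 (shut), so that 0 is half open, then the shift along the tool's x, y, z in units of 40 mm (1.0 is 40 mm), then the turn about the tool's x in units of 5 degrees (1.0 is 5 degrees). A call has 1 to 8 rows; each row is the pose to reach, as a shift and turn from the pose commanded when the call began, along the tool's axes at that moment; what a row does not reach only later rows make up. A row lasts 1/12 s, in which the tool goes at most 41.7 mm and 7.16 degrees, less where a joint would pass 70% of its speed; a pose out of reach is approached as far as the arm can. A call with a gripper value outside its range is refused whole. The fingers move at their own pace and stop on an object; "newtons" is the grip in N (left out, the last holds). Time passes only in rows, so rows that repeat a pose let the fingers close. It gives the time, the measured TCP pose, the force and the opening at its end, in the units of the state.
- ctrl.get_obs(): the state, without advancing time (a new reading comes with each control period).
- ctrl.get_image(name): name is "scene" or "side" or "wrist"; returns (picture, depth): 400x640x3 uint8, blue, green, red; 400x640 float32, m along the optical axis (not along the pixel's ray), 0 where there is no reading.
- ctrl.camera_info(name): a dict with "K" (3x3 intrinsics, pixels), "k1" (the pictures are not rectified: a ray, as slopes to the right and down, at radius r is drawn at 1 + k1 r^2 times it, then the intrinsics apply), "T" (4x4, takes a point from camera to world coordinates). Camera axes: x right, y down, z forward; pixel columns grow to the right and rows downward; lengths in m; the calibration is good to about 2 mm. A picture is of the moment at which its call begins: read the wrist's pose just before it. camera_info takes no time and is no camera call; for the wrist camera it gives the pose at the moment of the call.
- ctrl.finish_job(): hands the job in, once; it reports no verdict.
The state is a dict: "t": time; "q": joint angles; "dq": joint speeds; "effort": joint torques, N m; "tool_pos": TCP position; "tool_rot": TCP orientation; "contact_force": force on the tool from outside, world axes, zero at the start; "wrist_torque": the same for the moment, N m; "opening": finger opening in m.
Only numpy, scipy, OpenCV 4.12 (cv2) and the standard library are available. Lean on these libraries where they do the work, as an engineer would, in place of code of your own. Each camera call takes 0.05 s, during which the arm holds its last target.

## Working session

There is one attempt and no reset: what is moved stays moved. The work goes in short steps, Python scripts to look and compute and a tool call to move; the robot and the scene stay as the last step left them, time stands still between calls to the robot, and variables do not carry over. Pictures are saved under pics/ and viewed, and the job is handed in when it is done.

Besides the shell and the picture viewer there is one more tool, called after "Request:" by a JSON object that holds its "api" and its "payload". drive_tool: Moves the arm, as the interface text tells. Its arguments: {"type":"object","properties":{"commands":{"type":"string"},"newtons":{"type":"number"}},"required":["commands"]}

```bash
ls; mkdir -p pics
cat > h.py <<'E'
import numpy as np, cv2
from station import ctrl
def snap(name,tag):
    info=ctrl.camera_info(name); im,d=ctrl.get_image(name)
    cv2.imwrite(f'pics/{tag}.png',im); np.savez(f'pics/{tag}.npz',im=im,d=d,K=info['K'],k1=info['k1'],T=info['T'])
def load(tag):
    return dict(np.load(f'pics/{tag}.npz'))
def pix_rays(s,uv):
    uv=np.atleast_2d(np.array(uv,float)); K=s['K']; k1=float(s['k1'])
    n=cv2.undistortPoints(uv.reshape(-1,1,2),K,np.array([k1,0,0,0,0.])).reshape(-1,2)
    return n
def deproj(s,uv,depth=None):
    n=pix_rays(s,uv); uvi=np.round(np.atleast_2d(uv)).astype(int)
    z=s['d'][uvi[:,1],uvi[:,0]] if depth is None else depth
    p=np.c_[n*z[:,None],z]; T=s['T']; return p@T[:3,:3].T+T[:3,3]
def onplane(s,uv,h):
    n=pix_rays(s,uv); T=s['T']; r=np.c_[n,np.ones(len(n))]@T[:3,:3].T; o=T[:3,3]
    return o+r*((h-o[2])/r[:,2])[:,None]
def proj(s,P):
    T=s['T'];p=(np.atleast_2d(P)-T[:3,3])@T[:3,:3]; n=p[:,:2]/p[:,2:]; r2=(n**2).sum(1,keepdims=True)
    n=n*(1+float(s['k1'])*r2); K=s['K']; return np.c_[n[:,0]*K[0,0]+K[0,2],n[:,1]*K[1,1]+K[1,2]]
def cloud(s):
    v,u=np.mgrid[0:400,0:640]; uv=np.c_[u.ravel(),v.ravel()]
    P=deproj(s,uv); P[s['d'].ravel()==0]=np.nan; return P.reshape(400,640,3)
def crop(tag,u0,v0,u1,v1,k,out):
    im=load(tag)['im'][v0:v1,u0:u1]; cv2.imwrite(f'pics/{out}.png',cv2.resize(im,None,fx=k,fy=k,interpolation=cv2.INTER_CUBIC))
E
python3 - <<'E'
from h import *
o=ctrl.get_obs(); print(o, ctrl.grip_point_offset)
for n in ['scene','side','wrist']:
    snap(n,n+'0'); i=ctrl.camera_info(n); print(n,i['K'].tolist(),i['k1'],np.round(i['T'],3).tolist())
E
```

```text
pics
{'t': 0.0, 'q': array([ 1.17502379e+00,  5.33853194e-02,  1.61428297e+00,  1.12538805e-05,
        1.47601315e+00, -1.19049570e-01]), 'dq': array([ 0.00097698, -0.00057168, -0.00219233, -0.00074503, -0.0059012 ,
       -0.00077206]), 'effort': array([ 1.72710534e-04, -3.93683374e+01, -3.70178139e+01, -9.22297477e-05,
        7.12513283e-03, -2.86367538e-05]), 'tool_pos': array([0.17053792, 0.60063713, 0.23005197]), 'tool_rot': array([ 0.21564085,  1.5604028 , -0.21881786]), 'contact_force': array([-0.82086139, -0.28455097,  0.119644  ]), 'wrist_torque': array([ 0.01821304,  0.00391497, -0.02794601]), 'opening': 0.08509231690246986} 0.0187
scene [[453.815170142625, 0.0, 326.11858724067537], [0.0, 453.815170142625, 201.26209651574996], [0.0, 0.0, 1.0]] -0.131212804303618 [[0.562, 0.657, -0.502, 1.218], [0.827, -0.454, 0.332, -0.472], [-0.01, -0.602, -0.799, 1.249], [0.0, 0.0, 0.0, 1.0]]
side [[520.1747426974441, 0.0, 327.2741597962921], [0.0, 520.1747426974441, 214.73828900345046], [0.0, 0.0, 1.0]] 0.0329174615919933 [[0.816, -0.449, 0.364, -0.082], [-0.578, -0.63, 0.519, -0.805], [-0.004, -0.634, -0.774, 1.347], [0.0, 0.0, 0.0, 1.0]]
wrist [[352.30941926291734, 0.0, 324.6921344988826], [0.0, 352.30941926291734, 201.1337349968236], [0.0, 0.0, 1.0]] -0.02507205628949918 [[0.274, 0.921, 0.277, 0.1], [0.962, -0.262, -0.08, 0.622], [-0.001, 0.288, -0.958, 0.375], [0.0, 0.0, 0.0, 1.0]]
```

View pics/scene0.png

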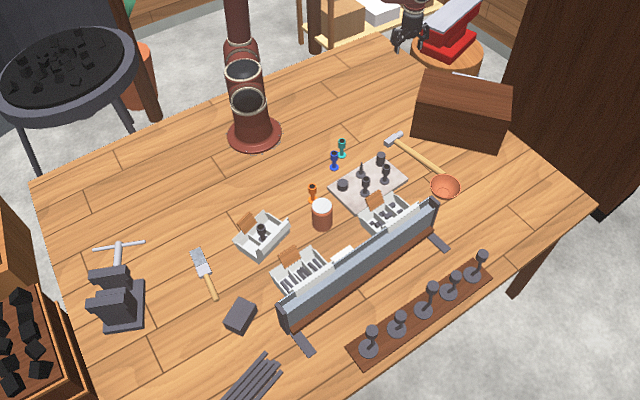

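View pics/side0.png

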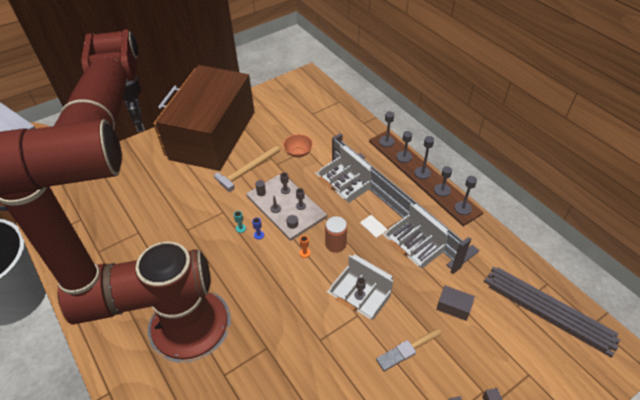

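View pics/wrist0.png

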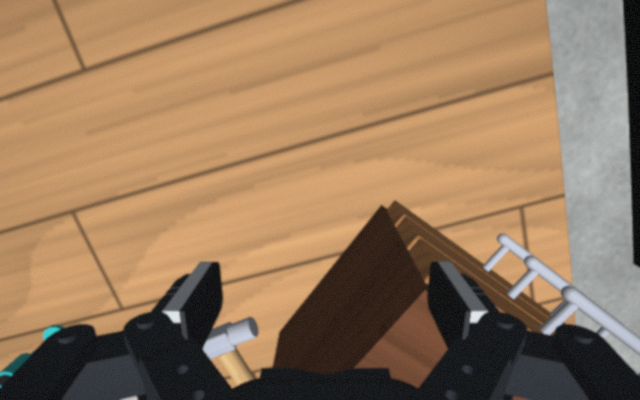

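Run:
```python
from h import *
crop('scene0',220,120,470,330,3.0,'c1')
crop('side0',210,130,480,330,2.9,'c2')
```

```text
(no output)
```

View pics/c1.png

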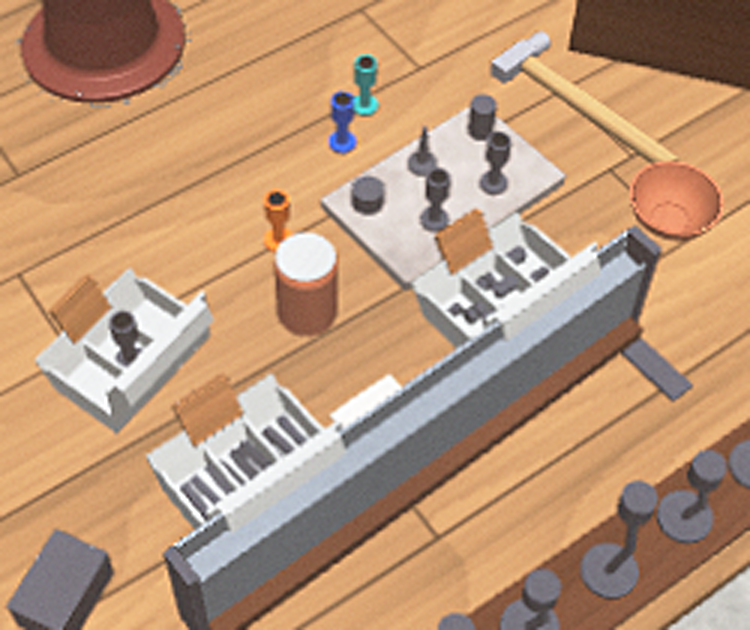

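View pics/c2.png

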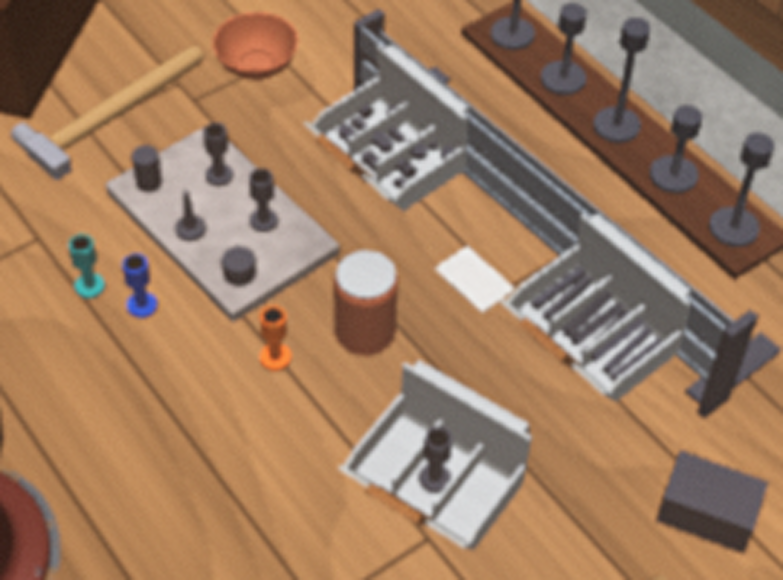

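```bash
cat > topdown.py <<'E'
from h import *
def ortho(tags,x0,x1,y0,y1,res,zmax=0.4,zmin=-0.01):
    # image: right = -y, up = +x
    H=int((x1-x0)/res);W=int((y1-y0)/res)
    im=np.zeros((H,W,3),np.uint8);zb=np.full((H,W),-1.)
    for t in tags:
        s=load(t)
        # upsample
        u,v=np.meshgrid(np.arange(0,639,0.34),np.arange(0,399,0.34));uv=np.c_[u.ravel(),v.ravel()]
        d=s['d'][np.round(uv[:,1]).astype(int),np.round(uv[:,0]).astype(int)]
        P=deproj(s,uv,d); c=s['im'][np.round(uv[:,1]).astype(int),np.round(uv[:,0]).astype(int)]
        i=((x1-P[:,0])/res).astype(int); j=((y1-P[:,1])/res).astype(int)
        ok=(d>0)&(i>=0)&(i<H)&(j>=0)&(j<W)&(P[:,2]<zmax)&(P[:,2]>zmin)
        i,j,z,c=i[ok],j[ok],P[ok,2],c[ok]
        o=np.argsort(z); i,j,z,c=i[o],j[o],z[o],c[o]
        for a in [0]:
            better=z>zb[i,j]; i,j,z,c=i[better],j[better],z[better],c[better]
            im[i,j]=c; zb[i,j]=z
    return im,zb
E
python3 - <<'E'
from topdown import *
for t in ['scene0','side0']:
    P=cloud(load(t)).reshape(-1,3); P=P[np.isfinite(P[:,0])]
    m=(P[:,0]>0.35)&(P[:,0]<0.9)&(abs(P[:,1])<0.5)&(abs(P[:,2])<0.02); h=P[m,2]; print(t,m.sum(),np.percentile(h,[10,50,90]))
    im,z=ortho([t],0.25,0.95,-0.45,0.45,0.0015)
    im=cv2.resize(im,None,fx=1.3,fy=1.3,interpolation=cv2.INTER_NEAREST)
    for k in range(10):
        y=0.4-0.1*k; j=int((0.45-y)/0.0015*1.3); cv2.line(im,(j,0),(j,8),(0,0,255),1); cv2.putText(im,f'{y:.1f}',(j-8,20),0,.4,(0,0,255))
    for k in range(7):
        x=0.3+0.1*k; i=int((0.95-x)/0.0015*1.3); cv2.line(im,(0,i),(8,i),(0,0,255),1); cv2.putText(im,f'{x:.1f}',(10,i+4),0,.4,(0,0,255))
    print(im.shape); cv2.imwrite(f'pics/td_{t}.png',im)
E
```

```text
scene0 30571 [-0.00279409  0.00095333  0.00935945]
(606, 780, 3)
side0 29613 [-0.00321422  0.00128714  0.00980814]
(606, 780, 3)
```

View pics/td_scene0.png

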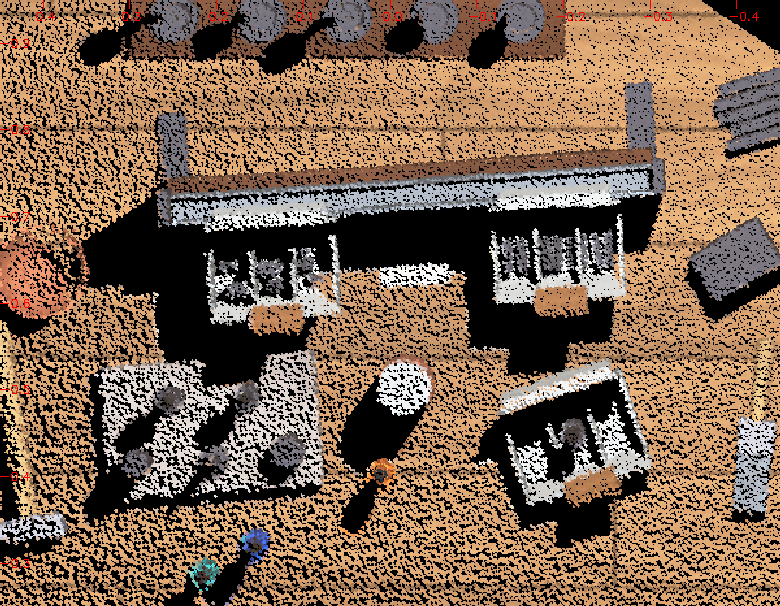

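View pics/td_side0.png

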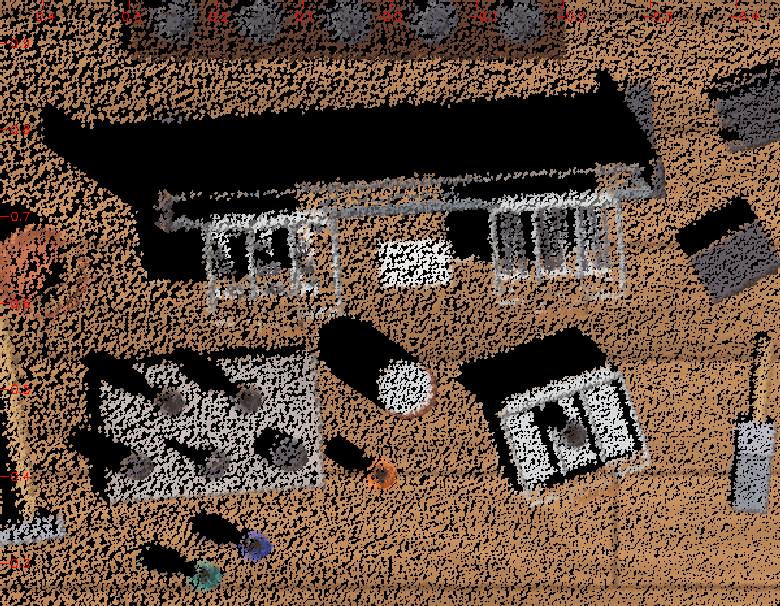

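Run:
```python
from topdown import *
from scipy.spatial.transform import Rotation as R
from scipy.optimize import least_squares
o=ctrl.get_obs(); print(np.round(R.from_rotvec(o['tool_rot']).as_matrix(),4))
def cyl(t,c,zlo,zhi,r,rad=0.025):
    P=cloud(load(t)).reshape(-1,3); m=(np.hypot(P[:,0]-c[0],P[:,1]-c[1])<rad)&(P[:,2]>zlo)&(P[:,2]<zhi); Q=P[m]
    T=load(t)['T']; 
    f=lambda p: np.maximum(np.hypot(Q[:,0]-p[0],Q[:,1]-p[1])-r, -0.002)
    s=least_squares(f,Q[:,:2].mean(0),loss='soft_l1',f_scale=0.001); return np.round(s.x,4),m.sum(),np.round(Q[:,2].max(),4)
for nm,c,zl,zh,r in [('cupA',(.487,.258),.068,.105,.014),('cupB',(.487,.168),.068,.105,.014),('cup3',(.45,-.211),.052,.09,.014),('can',(.5,-.014),.02,.12,.034),('spike',(.413,.208),.018,.026,.018),('blank',(.413,.298),.03,.08,.016)]:
    for t in ['scene0','side0']: print(nm,t,cyl(t,c,zl,zh,r,max(.024,r*1.3)))
# rims by picture centroid at plane
```

```text
[[-6.000e-04  2.733e-01  9.619e-01]
 [-1.500e-03  9.619e-01 -2.733e-01]
 [-1.000e+00 -1.600e-03 -2.000e-04]]
cupA scene0 (array([0.487, 0.254]), np.int64(86), np.float64(0.1041))
cupA side0 (array([0.4884, 0.2563]), np.int64(86), np.float64(0.104))
cupB scene0 (array([0.4921, 0.1681]), np.int64(89), np.float64(0.1033))
cupB side0 (array([0.4922, 0.1662]), np.int64(93), np.float64(0.1042))
cup3 scene0 (array([ 0.451 , -0.2099]), np.int64(96), np.float64(0.0872))
cup3 side0 (array([ 0.4487, -0.2119]), np.int64(114), np.float64(0.0892))
can scene0 (array([ 0.5038, -0.0155]), np.int64(579), np.float64(0.111))
can side0 (array([ 0.5033, -0.0162]), np.int64(631), np.float64(0.1141))
spike scene0 (array([0.411 , 0.2074]), np.int64(43), np.float64(0.0259))
spike side0 (array([0.4117, 0.2073]), np.int64(53), np.float64(0.0254))
blank scene0 (array([0.4139, 0.2933]), np.int64(113), np.float64(0.0785))
blank side0 (array([0.4136, 0.294 ]), np.int64(123), np.float64(0.0771))
```

```bash
cat > binfit.py <<'E'
from topdown import *
from scipy.spatial import cKDTree
from scipy.optimize import least_squares
def quad(a,b,c,st=0.0015):
    a,b,c=map(np.array,(a,b,c)); nu=int(np.linalg.norm(b-a)/st)+2; nv=int(np.linalg.norm(c-a)/st)+2
    u,v=np.meshgrid(np.linspace(0,1,nu),np.linspace(0,1,nv)); return a+u.reshape(-1,1)*(b-a)+v.reshape(-1,1)*(c-a)
def model():
    Q=[]; t30=np.tan(np.pi/6)
    m=1e-3
    Q.append(quad([-.04,-.075,.004],[.05,-.075,.004],[-.04,.075,.004]))
    for x in (.05,.046): Q.append(quad([x,-.075,0],[x,.075,0],[x,-.075,.09]))
    Q.append(quad([.046,-.065,.09],[.0605,-.065,.09],[.046,.065,.09]))
    Q.append(quad([.0605,-.065,.09],[.0605,.065,.09],[.07,-.065,.066]))
    for y in (.075,.073,-.073,-.075): 
        Q.append(quad([-.04,y,0],[.05,y,0],[-.04,y,.04]))
    for y in (.0223,.0263,-.0223,-.0263): Q.append(quad([-.04,y,0],[.05,y,0],[-.04,y,.035]))
    for y in (.0243,-.0243): Q.append(quad([-.04,y-.002,.035],[.05,y-.002,.035],[-.04,y+.002,.035]))
    # front wall
    g=np.array([-.068,0,.0485]); up=np.array([-.5,0,np.cos(np.pi/6)]); n=np.array([np.cos(np.pi/6),0,.5])
    h=None
    top=g-.010*up
    for k in (0,):
        b=np.array([-.04,0,0]); L=np.linalg.norm(top-b); 
        Q.append(quad([b[0],-.075,0],[b[0],.075,0],[b[0]-.5*.045,-.075,.045*.866]))
    for s in (-.005,.005):
        c=g+s*n; a=c+.02*up; Q.append(quad(a+[0,-.03,0],a+[0,.03,0],a-.048*up+[0,-.03,0]))
    a=g+.02*up-.005*n; Q.append(quad(a+[0,-.03,0],a+[0,.03,0],a+.01*n+[0,-.03,0]))
    return np.vstack(Q)
M=model(); KT=cKDTree(M)
def fit(tags,x,y,yaw,z0,rad=0.11,zmin=0.006,dz=False,excl=None):
    P=[]
    for t in tags:
        p=cloud(load(t)).reshape(-1,3); p=p[np.isfinite(p[:,0])]
        P.append(p[(np.hypot(p[:,0]-x,p[:,1]-y)<rad)&(p[:,2]>z0+zmin)&(p[:,2]<z0+.11)])
    P=np.vstack(P)
    if excl is not None: P=P[np.hypot(P[:,0]-excl[0],P[:,1]-excl[1])>.02]
    def loc(q):
        c,s=np.cos(q[2]),np.sin(q[2]); d=P-[q[0],q[1],z0+(q[3] if dz else 0)]
        return np.c_[d[:,0]*c+d[:,1]*s,-d[:,0]*s+d[:,1]*c,d[:,2]]
    f=lambda q: KT.query(loc(q),distance_upper_bound=.03)[0].clip(0,.03)
    q0=[x,y,yaw]+([0] if dz else [])
    s=least_squares(f,q0,loss='soft_l1',f_scale=.003,x_scale=[.01,.01,.05]+([.01] if dz else []),diff_step=1e-3)
    return np.round(s.x,4),len(P),round(float(np.median(f(s.x))),4)
E
python3 - <<'E'
from binfit import *
for tags in (['scene0'],['side0'],['scene0','side0']):
    print('bin',fit(tags,.45,-.21,.3,0,excl=(.45,-.211)))
    print('hb',fit(tags,.64,-.19,0.05,.064,rad=.1)); print('ha',fit(tags,.63,.13,0.05,.064,rad=.1))
E
```

```text
bin (array([ 0.4522, -0.211 ,  0.3211]), 1575, 0.0016)
hb (array([ 0.6675, -0.1953,  0.0498]), 1840, 0.0023)
ha (array([0.6466, 0.1351, 0.0796]), 1678, 0.0022)
bin (array([ 0.4504, -0.2119,  0.3256]), 1878, 0.0017)
hb (array([ 0.6655, -0.1955,  0.057 ]), 1945, 0.0018)
ha (array([0.6446, 0.1348, 0.0582]), 1576, 0.0016)
bin (array([ 0.4515, -0.2113,  0.328 ]), 3453, 0.0016)
hb (array([ 0.6668, -0.1955,  0.054 ]), 3785, 0.002)
ha (array([0.6459, 0.135 , 0.0735]), 3254, 0.0019)
```

Run:
```python
from h import *
for t,uv in (('scene0',[(427,75),(510,85),(415,140),(498,152),(470,90)]),('side0',[(200,70),(252,75),(160,150),(215,165),(200,100)])): print(np.round(deproj(load(t),uv),3))
from scipy.spatial.transform import Rotation as R
o=ctrl.get_obs();T=ctrl.camera_info('wrist')['T'];Rt=R.from_rotvec(o['tool_rot']).as_matrix()
print(np.round(Rt.T@T[:3,:3],3),np.round(Rt.T@(T[:3,3]-o['tool_pos']),4))
```

```text
[[ 0.268  0.625  0.181]
 [ 0.111  1.535 -0.368]
 [ 0.381  0.499 -0.004]
 [ 0.621  0.702  0.02 ]
 [ 0.423  0.7    0.181]]
[[ 0.482  0.821  0.183]
 [ 1.198  1.889 -0.761]
 [ 0.224  0.708  0.004]
 [ 0.346  0.498  0.027]
 [ 0.402  0.662  0.183]]
[[-0.001 -0.289  0.957]
 [ 1.    -0.001  0.001]
 [ 0.001  0.957  0.289]] [-0.1442  0.0008 -0.0736]
```

Request:
{"api": "drive_tool", "payload": {"commands": "-0.5 0 -1 1.6 1; -0.5 0 -2 3 2.4; -0.5 0 -6.13 9.98 11.08; -0.5 0 -6.13 9.98 11.08; -0.5 0 -6.13 9.98 11.08; -0.5 0 -6.13 9.98 11.08; -0.5 0 -6.13 9.98 11.08; -0.5 0 -6.13 9.98 11.08", "newtons": 30}}

```text
t: 0.82
tool_pos: [0.3965, 0.3535, 0.2311]
tool_rot: [0.964, 1.347, -0.964]
contact_force: [0.8, 0.8, -0.1]
opening: 0.064
```

```bash
cat >> h.py <<'E'
from scipy.spatial.transform import Rotation as Rn
def togo(x,y,z,yaw_deg):
    "yaw = direction of tool y in world, deg"
    o=ctrl.get_obs(); Rt=Rn.from_rotvec(o['tool_rot']).as_matrix(); p=o['tool_pos']
    yaw=np.degrees(np.arctan2(Rt[1,1],Rt[0,1]))
    d=Rt.T@(np.array([x,y,z])-p)
    dy=(yaw_deg-yaw+180)%360-180
    print('t',round(o['t'],2),'tcp',np.round(p,4),'yaw',round(yaw,2),'open',round(o['opening'],4),'F',np.round(o['contact_force'],1),'units',np.round(d/.04,3),'turn',round(-dy/5,3),'q',np.round(o['q'],2))
E
python3 - <<'E'
from h import *
togo(.4877,.2555,.23,18.7)
E
```

```text
t 0.82 tcp [0.3965 0.3535 0.2311] yaw 18.83 open 0.064 F [ 0.8  0.8 -0.1] units [0.028 1.368 3.054] turn 0.025 q [ 0.59 -0.17  1.83  0.    1.49  0.26]
```

Request:
{"api": "drive_tool", "payload": {"commands": "-0.5 0 1.37 3.05 0.03; -0.5 0 1.37 3.05 0.03; -0.5 0 1.37 3.05 0.03; -0.5 0 1.37 3.05 0.03; -0.5 0 1.37 3.05 0.03"}}

```text
t: 1.23
tool_pos: [0.4889, 0.2559, 0.2309]
tool_rot: [0.964, 1.347, -0.965]
contact_force: [0.3, 0.3, 0.8]
opening: 0.064
```

Run:
```python
from h import *
togo(.4877,.2555,.066,18.7)
snap('wrist','w1')
```

```text
t 1.23 tcp [0.4889 0.2559 0.2309] yaw 18.76 open 0.064 F [0.3 0.3 0.8] units [ 4.122e+00 -2.700e-02 -1.000e-03] turn 0.012 q [ 0.35 -0.12  1.78 -0.    1.48  0.02]
```

View pics/w1.png

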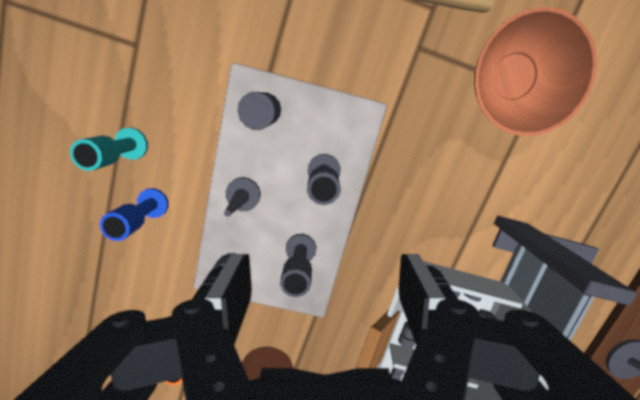

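Run:
```python
from h import *
crop('w1',190,60,400,330,2.8,'w1c')
s=load('w1'); print(np.round(onplane(s,[(323,189),(296,283)],.098),4), np.round(onplane(s,[(323,168),(301,247)],.026),4)); print(proj(s,[[.4889,.2559,.098]]))
```

```text
[[0.4876 0.2568 0.098 ]
 [0.4924 0.1677 0.098 ]] [[0.4863 0.2594 0.026 ]
 [0.4915 0.1699 0.026 ]]
[[324.23043006 190.47658082]]
```

View pics/w1c.png

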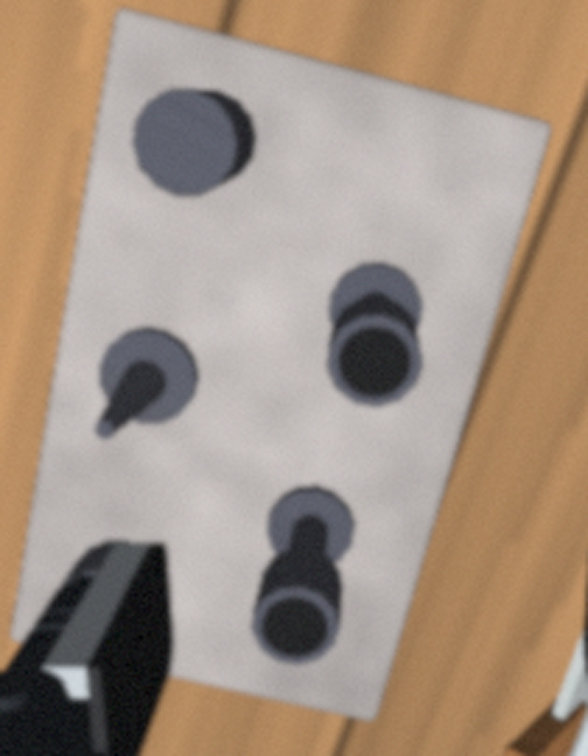

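Request:
{"api": "drive_tool", "payload": {"commands": "-0.5 0.6 -0.02 -0.03 0; -0.5 1.5 -0.02 -0.03 0; -0.5 2.4 -0.02 -0.03 0; -0.5 3.2 -0.02 -0.03 0; -0.5 3.8 -0.02 -0.03 0; -0.5 4.12 -0.02 -0.03 0; -0.5 4.12 -0.02 -0.03 0; -0.5 4.12 -0.02 -0.03 0"}}

```text
t: 1.95
tool_pos: [0.4858, 0.2599, 0.0667]
tool_rot: [0.96, 1.349, -0.96]
contact_force: [0.1, -0.0, 0.8]
opening: 0.0641
```

Request:
{"api": "drive_tool", "payload": {"commands": "0.6 0 0 0 0; 0.6 0 0 0 0; 0.6 0 0 0 0; 0.6 0 0 0 0; 0.6 0 0 0 0; 0.6 0 0 0 0", "newtons": 30}}

```text
t: 2.45
tool_pos: [0.4877, 0.2594, 0.0687]
tool_rot: [0.964, 1.346, -0.959]
contact_force: [-1.1, 0.2, 6.2]
opening: 0.0268
```

Run:
```python
from h import *
togo(.4876,.2568,.066,18.7)
snap('wrist','w2');snap('side','s2'); crop('side0' and 's2',200,100,360,260,4,'s2c')
```

```text
t 2.45 tcp [0.4877 0.2594 0.0687] yaw 19.0 open 0.0268 F [-1.1  0.2  6.2] units [ 0.067 -0.024  0.06 ] turn 0.061 q [0.35 0.04 1.91 0.   1.19 0.02]
```

View pics/w2.png

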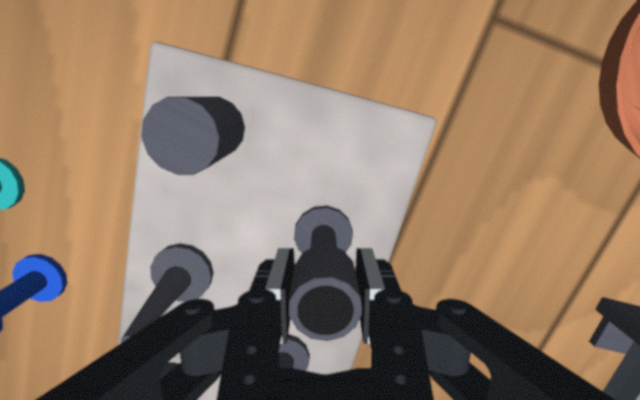

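View pics/s2c.png

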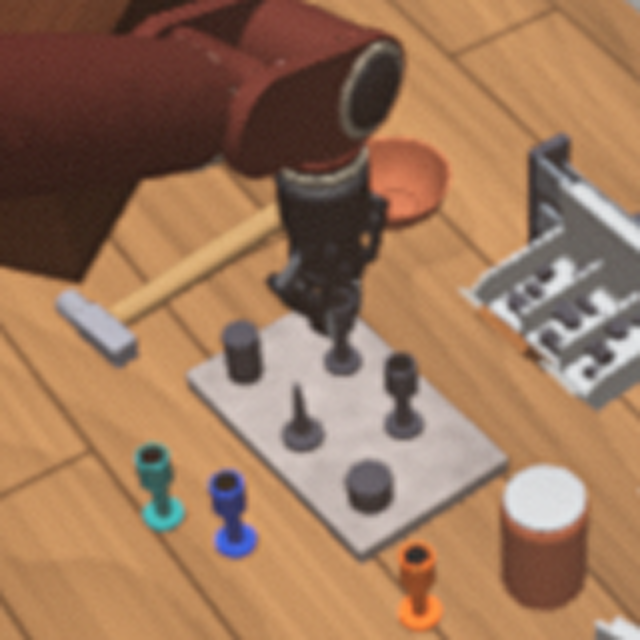

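Run:
```python
from h import *
s=load('w2'); print(np.round(onplane(s,[(327,307)],.098),4), np.round(onplane(s,[(323,233)],.026),4),s['T'][:3,3])
print(proj(s,[[.4877,.2594,.098]]))
```

```text
[[0.4894 0.2581 0.098 ]] [[0.4877 0.2585 0.026 ]] [0.46340364 0.32938341 0.2129051 ]
[[323.89615972 302.77273534]]
```

Request:
{"api": "drive_tool", "payload": {"commands": "0.6 -0.2 0 0 0; 0.6 -0.5 0 0 0; 0.6 -1 0 0 0; 0.6 -1.6 0 0 0; 0.6 -2.2 0 0 0; 0.6 -2.8 0 0 0; 0.6 -3.1 0 0 0; 0.6 -3.1 0 0 0"}}

```text
t: 3.22
tool_pos: [0.4884, 0.2596, 0.1952]
tool_rot: [0.966, 1.344, -0.955]
contact_force: [-0.6, 0.8, -0.1]
opening: 0.0273
```

Run:
```python
from h import *
togo(.4357,-.1652,.19,18.7)
snap('wrist','w3')
```

```text
t 3.22 tcp [0.4884 0.2596 0.1952] yaw 19.02 open 0.0273 F [-0.6  0.8 -0.1] units [ 0.092 -4.707  9.611] turn 0.063 q [ 0.35 -0.1   1.82 -0.    1.41  0.02]
```

View pics/w3.png

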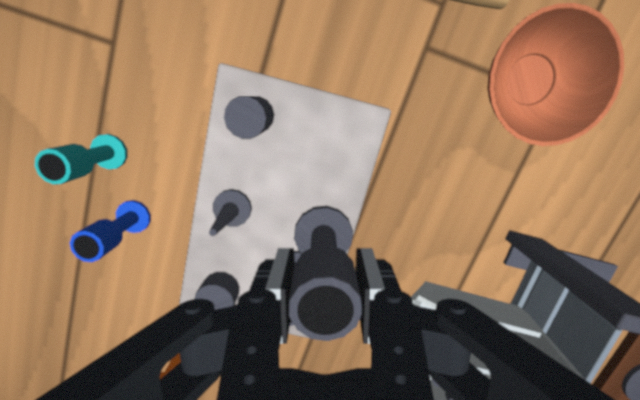

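Request:
{"api": "drive_tool", "payload": {"commands": "0.6 0 -0.1 0.2 0; 0.6 0 -0.3 0.6 0; 0.6 0 -0.6 1.2 0; 0.6 0 -0.95 1.9 0; 0.6 0 -1.3 2.6 0; 0.6 0 -1.65 3.3 0; 0.6 0 -2 4 0; 0.6 0 -2.35 4.7 0"}}

```text
t: 3.93
tool_pos: [0.4567, 0.0488, 0.1878]
tool_rot: [0.959, 1.352, -0.964]
contact_force: [0.3, -0.4, -1.1]
opening: 0.0271
```

Request:
{"api": "drive_tool", "payload": {"commands": "0.6 0 -0.35 0.7 0; 0.6 0 -0.7 1.4 0; 0.6 0 -1.05 2.1 0; 0.6 0 -1.4 2.8 0; 0.6 0 -1.7 3.5 0; 0.6 0 -2 4.1 0; 0.6 0 -2.25 4.6 0; 0.6 0 -2.35 4.85 0"}}

```text
t: 4.6
tool_pos: [0.4311, -0.1654, 0.188]
tool_rot: [0.963, 1.351, -0.965]
contact_force: [0.6, 0.1, 0.0]
opening: 0.0272
```

Run:
```python
from h import *
togo(.4357,-.1652,.19,18.7)
snap('wrist','w4')
```

```text
t 4.6 tcp [ 0.4311 -0.1654  0.188 ] yaw 18.85 open 0.0272 F [0.6 0.1 0. ] units [-0.05   0.111  0.032] turn 0.03 q [-0.53 -0.32  2.02 -0.    1.44 -0.86]
```

View pics/w4.png

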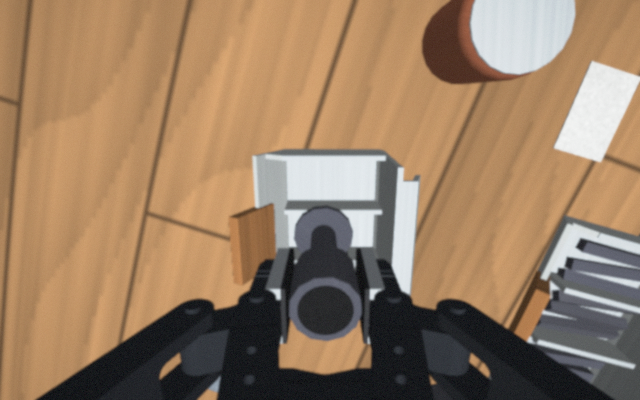

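```bash
cat >> h.py <<'E'
def draw_bin(tag,q,z0,out,u0,v0,u1,v1,k):
    s=load(tag); c,sn=np.cos(q[2]),np.sin(q[2])
    W=lambda p: np.array([q[0]+c*p[0]-sn*p[1],q[1]+sn*p[0]+c*p[1],z0+p[2]])
    im=cv2.resize(s['im'],None,fx=k,fy=k,interpolation=cv2.INTER_CUBIC)
    L=[]
    for y in (.075,-.075): L+= [((-.063,y,.04),(.05,y,.04))]
    for y in (.0223,.0263,-.0223,-.0263): L+= [((-.06,y,.035),(.046,y,.035))]
    L+=[((.046,-.075,.09),(.046,.075,.09)),((.07,-.065,.066),(.07,.065,.066)),((.05,-.075,0),(.05,.075,0)),((.046,-.075,.004),(.046,.075,.004)),((-.04,-.075,.004),(-.04,.075,.004))]
    a=(-.068-.01-.0043,.0485+.0173-.0025);L+=[((a[0],-.03,a[1]),(a[0],.03,a[1]))]
    for p,r in L:
        P=proj(s,[W(np.array(p)),W(np.array(r))])*k+(k-1)/2; P=np.clip(P,-9000,9000)
        cv2.line(im,tuple(int(v) for v in P[0]),tuple(int(v) for v in P[1]),(0,0,255),1)
    cv2.imwrite(f'pics/{out}.png',im[v0*k:v1*k,u0*k:u1*k])
E
python3 - <<'E'
from h import *
draw_bin('w4',(.4513,-.2113,.326),0,'w4d',210,130,440,320,3)
draw_bin('scene0',(.4513,-.2113,.326),0,'s0d',220,200,300,270,9)
E
```

```text
(no output)
```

View pics/w4d.png

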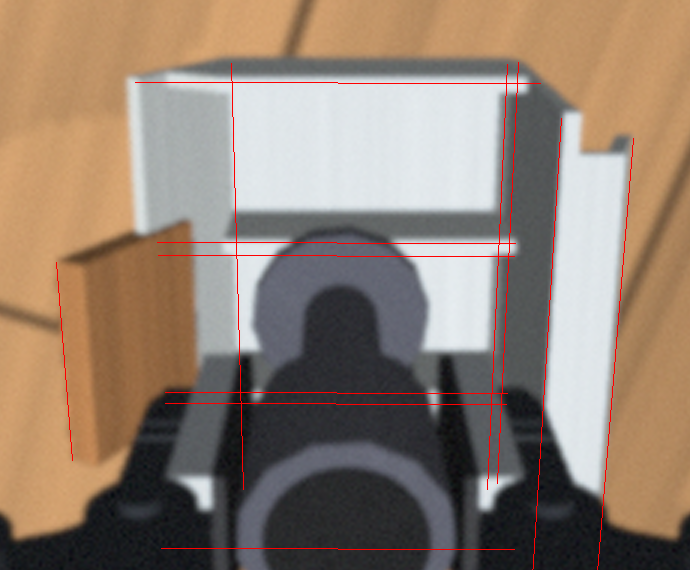

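View pics/s0d.png

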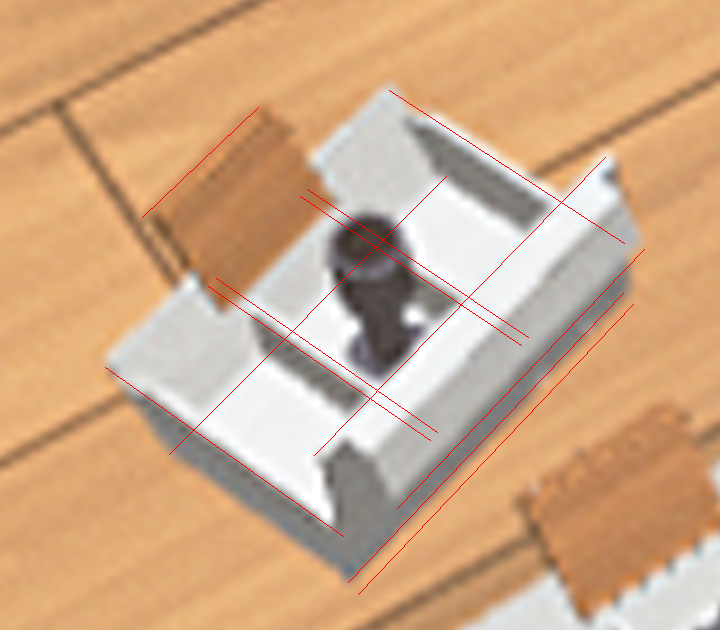

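Request:
{"api": "drive_tool", "payload": {"commands": "0.6 0.3 0.11 -0.01 0.03; 0.6 0.8 0.11 -0.01 0.03; 0.6 1.4 0.11 -0.01 0.03; 0.6 1.9 0.11 -0.01 0.03; 0.6 2.3 0.11 -0.01 0.03; 0.6 2.5 0.11 -0.01 0.03; 0.6 2.5 0.11 -0.01 0.03; 0.6 2.5 0.11 -0.01 0.03"}}

```text
t: 5.32
tool_pos: [0.437, -0.1607, 0.0899]
tool_rot: [0.963, 1.349, -0.963]
contact_force: [0.0, -0.5, -0.2]
opening: 0.0271
```

Run:
```python
from h import *
togo(.4351,-.1635,.054,18.7)
snap('wrist','w5')
```

```text
t 5.32 tcp [ 0.437  -0.1607  0.0899] yaw 18.94 open 0.0271 F [ 0.  -0.5 -0.2] units [ 0.896 -0.067  0.053] turn 0.048 q [-0.51 -0.21  2.1   0.    1.25 -0.84]
```

View pics/w5.png

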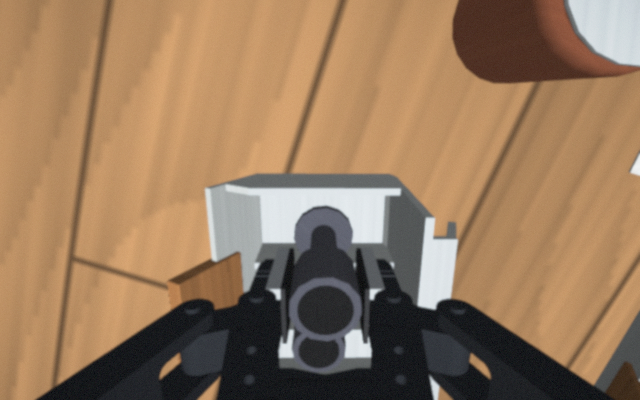

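Request:
{"api": "drive_tool", "payload": {"commands": "0.6 0.2 -0.07 0.05 0.04; 0.6 0.4 -0.07 0.05 0.04; 0.6 0.6 -0.07 0.05 0.04; 0.6 0.7 -0.07 0.05 0.04; 0.6 0.75 -0.07 0.05 0.04; 0.6 0.8 -0.07 0.05 0.04"}}

```text
t: 5.87
tool_pos: [0.4349, -0.1644, 0.0579]
tool_rot: [0.966, 1.347, -0.966]
contact_force: [0.2, 0.1, -0.9]
opening: 0.0271
```

Run:
```python
from h import *
togo(.4351,-.1635,.054,18.7)
```

```text
t 5.87 tcp [ 0.4349 -0.1644  0.0579] yaw 18.66 open 0.0271 F [ 0.2  0.1 -0.9] units [ 0.099  0.013 -0.021] turn -0.008 q [-0.52 -0.16  2.12  0.    1.18 -0.85]
```

Request:
{"api": "drive_tool", "payload": {"commands": "0.6 0.05 0 -0.02 0; 0.6 0.1 0 -0.02 0; 0.6 0.14 0 -0.02 0; 0.6 0.14 0 -0.02 0"}}

```text
t: 6.2
tool_pos: [0.4352, -0.164, 0.0532]
tool_rot: [0.966, 1.345, -0.966]
contact_force: [-0.2, 0.7, -0.1]
opening: 0.0268
```

Run:
```python
from h import *
togo(.4351,-.1635,.0527,18.7)
```

```text
t 6.2 tcp [ 0.4352 -0.164   0.0532] yaw 18.67 open 0.0268 F [-0.2  0.7 -0.1] units [ 0.013  0.002 -0.011] turn -0.006 q [-0.52 -0.15  2.13 -0.    1.17 -0.85]
```

Request:
{"api": "drive_tool", "payload": {"commands": "0.6 0.02 0 0 0; 0.6 0.04 0 0 0; 0.6 0.04 0 0 0"}}

```text
t: 6.45
tool_pos: [0.4355, -0.1643, 0.053]
tool_rot: [0.965, 1.345, -0.966]
contact_force: [-3.7, 0.2, 9.6]
opening: 0.027
```

Request:
{"api": "drive_tool", "payload": {"commands": "0.3 -0.03 0 0 0; 0.2 -0.03 0 0 0; 0.1 -0.03 0 0 0; 0 -0.03 0 0 0; -0.1 -0.03 0 0 0; -0.15 -0.03 0 0 0; -0.15 -0.03 0 0 0"}}

```text
t: 7.03
tool_pos: [0.4348, -0.1637, 0.0523]
tool_rot: [0.966, 1.346, -0.966]
contact_force: [1.2, -0.5, -0.3]
opening: 0.0487
```

Request:
{"api": "drive_tool", "payload": {"commands": "-0.15 -0.1 0 0 0; -0.15 -0.3 0 0 0; -0.15 -0.7 0 0 0; -0.15 -1.3 0 0 0; -0.15 -2.1 0 0 0; -0.15 -2.9 0 0 0; -0.15 -3.4 0 0 0; -0.15 -3.5 0 0 0"}}

```text
t: 7.7
tool_pos: [0.4373, -0.1651, 0.1987]
tool_rot: [0.965, 1.336, -0.964]
contact_force: [0.1, 0.4, 0.9]
opening: 0.0491
```

Run:
```python
from h import *
togo(.4924,.168,.2,18.7)
snap('wrist','w6')
```

```text
t 7.7 tcp [ 0.4373 -0.1651  0.1987] yaw 18.67 open 0.0491 F [0.1 0.4 0.9] units [-0.061  3.972 -7.448] turn -0.005 q [-0.52 -0.33  2.01 -0.    1.45 -0.85]
```

View pics/w6.png

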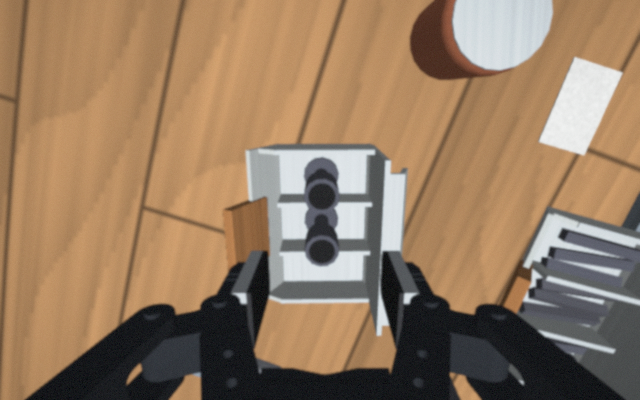

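Run:
```python
from binfit import *
s=load('w6')
P=onplane(s,[(321.5,193),(321.5,249)],.082); F=onplane(s,[(321,173),(321,218)],.010)
q=(.4513,-.2113,.326);c,sn=np.cos(q[2]),np.sin(q[2])
for p in np.vstack([P,F]): d=p[:2]-q[:2]; print(np.round(p,4),np.round([d[0]*c+d[1]*sn,-d[0]*sn+d[1]*c],4))
print(fit(['w6'],.4513,-.2113,.326,0,rad=.12))
draw_bin('w6',q,0,'w6d',220,130,430,340,3)
```

```text
[ 0.4357 -0.1641  0.082 ] [0.0004 0.0497]
[ 0.4506 -0.2087  0.082 ] [0.0002 0.0027]
[ 0.4353 -0.1646  0.01  ] [-0.0002  0.0493]
[ 0.4499 -0.2083  0.01  ] [-0.0004  0.0033]
(array([ 0.4512, -0.2082,  0.3231]), 21182, 0.0021)
```

View pics/w6d.png

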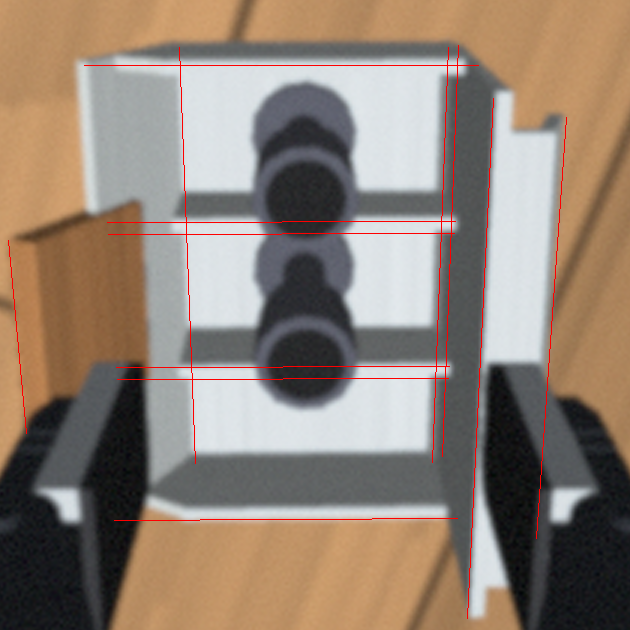

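Request:
{"api": "drive_tool", "payload": {"commands": "-0.5 0 1 -2 0; -0.5 0 3.97 -7.45 0; -0.5 0 3.97 -7.45 0; -0.5 0 3.97 -7.45 0; -0.5 0 3.97 -7.45 0; -0.5 0 3.97 -7.45 0; -0.5 0 3.97 -7.45 0; -0.5 0 3.97 -7.45 0"}}

```text
t: 8.42
tool_pos: [0.4881, 0.1671, 0.1908]
tool_rot: [0.964, 1.348, -0.967]
contact_force: [0.5, -0.2, 0.5]
opening: 0.0644
```

Run:
```python
from h import *
togo(.4924,.168,.2,18.7)
```

```text
t 8.42 tcp [0.4881 0.1671 0.1908] yaw 18.69 open 0.0644 F [ 0.5 -0.2  0.5] units [-0.231  0.108  0.013] turn -0.003 q [ 0.19 -0.18  1.9  -0.    1.42 -0.14]
```

Request:
{"api": "drive_tool", "payload": {"commands": "-0.5 0.4 0.11 0.03 0; -0.5 1 0.11 0.03 0; -0.5 1.7 0.11 0.03 0; -0.5 2.3 0.11 0.03 0; -0.5 2.8 0.11 0.03 0; -0.5 3.07 0.11 0.03 0; -0.5 3.07 0.11 0.03 0; -0.5 3.07 0.11 0.03 0"}}

```text
t: 9.08
tool_pos: [0.4931, 0.1652, 0.0689]
tool_rot: [0.965, 1.347, -0.967]
contact_force: [-0.1, 0.2, -0.8]
opening: 0.0639
```

Run:
```python
from h import *
togo(.4924,.168,.067,18.7)
```

```text
t 9.08 tcp [0.4931 0.1652 0.0689] yaw 18.66 open 0.0639 F [-0.1  0.2 -0.8] units [ 0.047  0.007 -0.072] turn -0.007 q [ 0.18 -0.04  1.99 -0.    1.19 -0.15]
```

Request:
{"api": "drive_tool", "payload": {"commands": "-0.4 0.03 0 -0.06 0; 0 0.03 0 -0.06 0; 0.6 0.03 0 -0.06 0; 0.6 0.03 0 -0.06 0; 0.6 0.03 0 -0.06 0; 0.6 0.03 0 -0.06 0; 0.6 0.03 0 -0.06 0; 0.6 0.03 0 -0.06 0", "newtons": 30}}

```text
t: 9.75
tool_pos: [0.4938, 0.1678, 0.0697]
tool_rot: [0.967, 1.345, -0.965]
contact_force: [-1.0, -0.8, 5.7]
opening: 0.0272
```

Run:
```python
from h import *
togo(.4924,.168,.067,18.7)
snap('wrist','w7')
```

```text
t 9.75 tcp [0.4938 0.1678 0.0697] yaw 18.67 open 0.0272 F [-1.  -0.8  5.7] units [ 0.068 -0.032 -0.017] turn -0.007 q [ 0.18 -0.04  1.99  0.    1.19 -0.14]
```

View pics/w7.png

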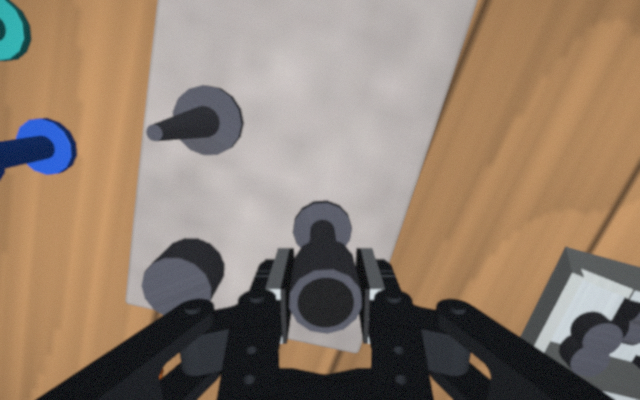

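Request:
{"api": "drive_tool", "payload": {"commands": "0.6 -0.2 0 0 0; 0.6 -0.5 0 0 0; 0.6 -1 0 0 0; 0.6 -1.6 0 0 0; 0.6 -2.2 -0.1 0.2 0; 0.6 -2.8 -0.3 0.7 0; 0.6 -3.2 -0.6 1.4 0; 0.6 -3.3 -0.9 2.1 0"}}

```text
t: 10.47
tool_pos: [0.4874, 0.076, 0.2055]
tool_rot: [0.967, 1.34, -0.96]
contact_force: [1.2, -0.1, -0.6]
opening: 0.027
```

Request:
{"api": "drive_tool", "payload": {"commands": "0.6 0 -0.32 0.75 0; 0.6 0 -0.65 1.55 0; 0.6 0 -0.95 2.3 0; 0.6 0 -1.28 3.1 0; 0.6 0 -1.6 3.9 0; 0.6 0 -1.95 4.7 0; 0.6 0 -2.25 5.4 0; 0.6 0 -2.5 6 0"}}

```text
t: 11.13
tool_pos: [0.4673, -0.185, 0.2014]
tool_rot: [0.967, 1.344, -0.967]
contact_force: [0.4, -0.6, -0.2]
opening: 0.0272
```

Request:
{"api": "drive_tool", "payload": {"commands": "0.6 0 -0.25 0.6 0; 0.6 0 -0.45 1.1 0; 0.6 0 -0.6 1.5 0; 0.6 0 -0.65 1.7 0; 0.6 0 -0.65 1.7 0"}}

```text
t: 11.55
tool_pos: [0.4649, -0.2569, 0.201]
tool_rot: [0.967, 1.345, -0.968]
contact_force: [0.3, -0.0, -0.7]
opening: 0.0271
```

Run:
```python
from h import *
togo(.4664,-.256,.09,18.7)
snap('wrist','w8')
```

```text
t 11.55 tcp [ 0.4649 -0.2569  0.201 ] yaw 18.55 open 0.0271 F [ 0.3 -0.  -0.7] units [ 2.775  0.042 -0.01 ] turn -0.03 q [-0.64 -0.15  1.86 -0.    1.43 -0.97]
```

View pics/w8.png

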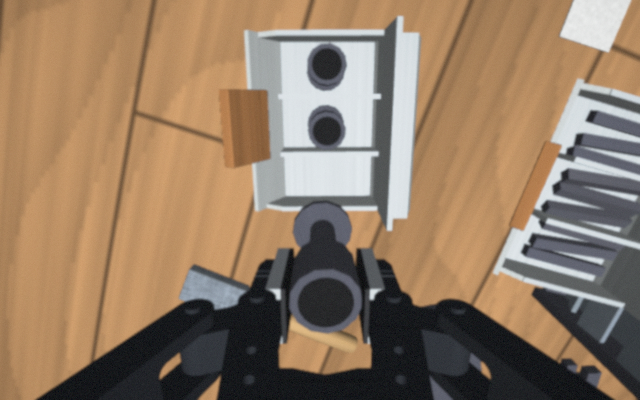

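Run:
```python
from binfit import *
q=(.4508,-.2099,.326)
draw_bin('w8',q,0,'w8d',210,20,430,240,3)
s=load('w8');P=onplane(s,[(326.5,65.5),(326.5,131.5)],.082);c,sn=np.cos(q[2]),np.sin(q[2])
for p in P: d=p[:2]-q[:2]; print(np.round(p,4),np.round([d[0]*c+d[1]*sn,-d[0]*sn+d[1]*c],4))
```

```text
[ 0.4366 -0.1668  0.082 ] [0.0004 0.0454]
[ 0.4512 -0.2101  0.082 ] [ 0.0003 -0.0004]
```

View pics/w8d.png

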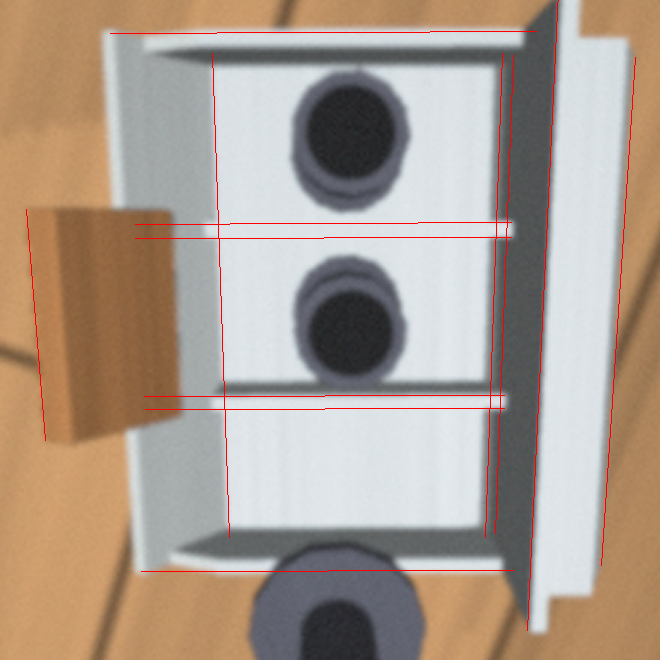

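Request:
{"api": "drive_tool", "payload": {"commands": "0.6 0.3 0.04 0 0; 0.6 0.8 0.04 0 0; 0.6 1.4 0.04 0 0; 0.6 2 0.04 0 0; 0.6 2.5 0.04 0 0; 0.6 2.8 0.04 0 0; 0.6 2.9 0.04 0 0; 0.6 2.9 0.04 0 0"}}

```text
t: 12.27
tool_pos: [0.466, -0.2538, 0.0831]
tool_rot: [0.966, 1.349, -0.965]
contact_force: [0.5, 0.0, -0.5]
opening: 0.0274
```

Run:
```python
from h import *
togo(.4664,-.256,.055,18.7)
```

```text
t 12.27 tcp [ 0.466  -0.2538  0.0831] yaw 18.73 open 0.0274 F [ 0.5  0.  -0.5] units [ 0.703 -0.006  0.057] turn 0.005 q [-0.64 -0.03  1.96  0.    1.22 -0.97]
```

Request:
{"api": "drive_tool", "payload": {"commands": "0.6 0.2 0 0.04 0; 0.6 0.4 0 0.04 0; 0.6 0.55 0 0.04 0; 0.6 0.65 0 0.04 0; 0.6 0.7 0 0.04 0; 0.6 0.72 0 0.04 0; 0.6 0.74 0 0.04 0; 0.6 0.76 0 0.04 0"}}

```text
t: 12.93
tool_pos: [0.4672, -0.2568, 0.0544]
tool_rot: [0.966, 1.345, -0.966]
contact_force: [0.5, 0.5, -0.1]
opening: 0.0273
```

Run:
```python
from h import *
togo(.4664,-.256,.055,18.7)
```

```text
t 12.93 tcp [ 0.4672 -0.2568  0.0544] yaw 18.66 open 0.0273 F [ 0.5  0.5 -0.1] units [-0.015 -0.013 -0.026] turn -0.007 q [-0.64  0.01  1.97 -0.    1.16 -0.97]
```

Request:
{"api": "drive_tool", "payload": {"commands": "0.6 0.02 -0.01 -0.02 0; 0.6 0.04 -0.01 -0.02 0; 0.6 0.04 -0.01 -0.02 0"}}

```text
t: 13.18
tool_pos: [0.4672, -0.2569, 0.0541]
tool_rot: [0.965, 1.343, -0.966]
contact_force: [-0.4, -0.6, 4.9]
opening: 0.027
```

Contact felt; release and rise.

Request:
{"api": "drive_tool", "payload": {"commands": "0.3 -0.01 0 0 0; 0.2 -0.01 0 0 0; 0.1 -0.01 0 0 0; 0 -0.01 0 0 0; -0.1 -0.01 0 0 0; -0.15 -0.01 0 0 0; -0.15 -0.01 0 0 0"}}

```text
t: 13.77
tool_pos: [0.4663, -0.2559, 0.0528]
tool_rot: [0.966, 1.346, -0.966]
contact_force: [-0.2, 0.9, -0.6]
opening: 0.0492
```

Request:
{"api": "drive_tool", "payload": {"commands": "-0.15 -0.1 0 0 0; -0.15 -0.3 0 0 0; -0.15 -0.7 0 0 0; -0.15 -1.3 0 0 0; -0.15 -2.1 0 0 0; -0.15 -2.9 0 0 0; -0.15 -3.4 0 0 0; -0.15 -3.5 0 0 0"}}

```text
t: 14.43
tool_pos: [0.4687, -0.2577, 0.1995]
tool_rot: [0.964, 1.336, -0.965]
contact_force: [1.0, 0.1, -0.2]
opening: 0.0492
```

Run:
```python
from h import *
togo(.4664,-.256,.2,18.7)
snap('wrist','w9');snap('side','s9');crop('s9',320,240,420,340,6,'s9c')
```

```text
t 14.43 tcp [ 0.4687 -0.2577  0.1995] yaw 18.67 open 0.0492 F [ 1.   0.1 -0.2] units [-0.014 -0.041 -0.058] turn -0.005 q [-0.64 -0.15  1.86  0.    1.42 -0.97]
```

View pics/w9.png

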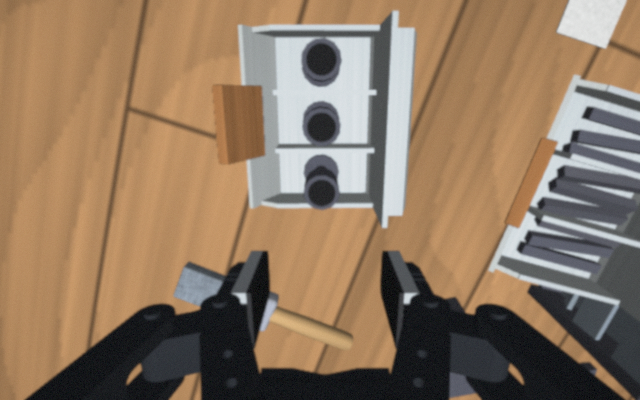

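View pics/s9c.png

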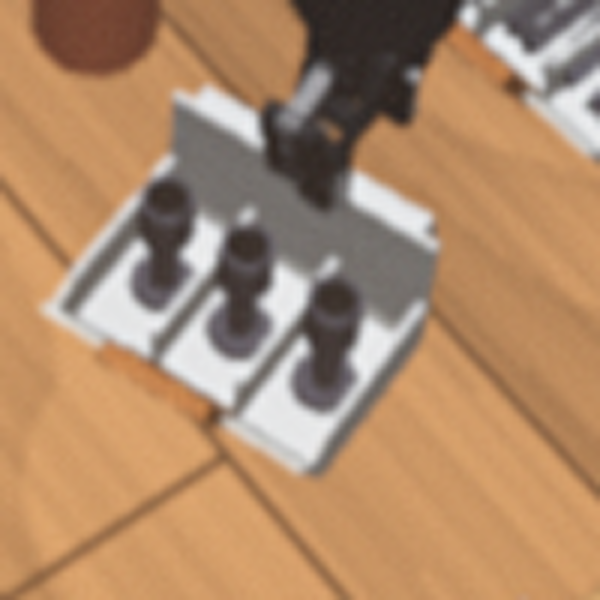

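Request:
{"api": "drive_tool", "payload": {"commands": "-0.5 0 -0.4 -0.3 -1.4; -0.7 0 -0.8 -0.6 -2.8; -1 0 -1.2 -0.9 -4.2; -1 0 -1.6 -1.1 -5.6; -1 0 -1.88 -1.29 -7; -1 0 -1.88 -1.29 -8.4; -1 0 -1.88 -1.29 -9.8; -1 0 -1.88 -1.29 -11.2"}}

```text
t: 15.2
tool_pos: [0.3774, -0.2303, 0.1905]
tool_rot: [0.207, 1.564, -0.204]
contact_force: [-0.3, 0.2, -0.9]
opening: 0.0858
```

Request:
{"api": "drive_tool", "payload": {"commands": "-1 0 0 0 -1.4; -1 0 0 0 -2.8; -1 0 0 0 -4.2; -1 0 0 0 -5.6; -1 0 0 0 -6.8; -1 0 0 0 -6.8; -1 0 0 0 -6.8"}}

```text
t: 15.78
tool_pos: [0.3779, -0.2305, 0.1911]
tool_rot: [-0.252, 1.558, 0.256]
contact_force: [-0.0, -0.3, -0.3]
opening: 0.0852
```

Run:
```python
from h import *
togo(.3812,-.2330,.09,108.7)
snap('wrist','w10')
draw_bin('w10',(.4508,-.2099,.326),0,'w10d',0,0,640,400,1)
```

```text
t 15.78 tcp [ 0.3779 -0.2305  0.1911] yaw 108.51 open 0.0852 F [-0.  -0.3 -0.3] units [ 2.527 -0.092  0.063] turn -0.038 q [-0.72 -0.38  2.06  0.    1.46 -2.61]
```

View pics/w10d.png

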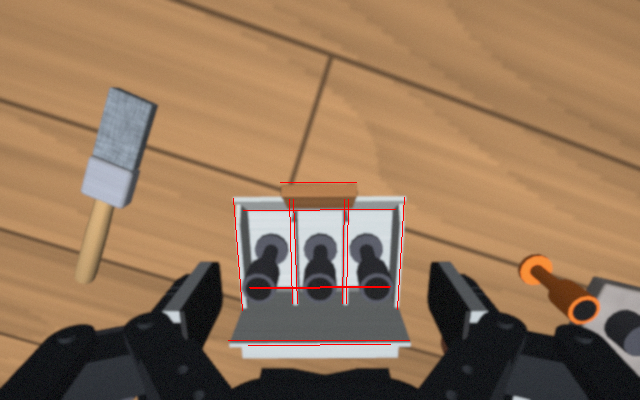

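Request:
{"api": "drive_tool", "payload": {"commands": "-1 0.4 -0.09 0.06 -0.03; -1 1 -0.09 0.06 -0.03; -1 1.7 -0.09 0.06 -0.03; -1 2.3 -0.09 0.06 -0.03; -1 2.8 -0.09 0.06 -0.03; -1 3.1 -0.09 0.06 -0.03; -1 3.1 -0.09 0.06 -0.03; -1 3.1 -0.09 0.06 -0.03"}}

```text
t: 16.5
tool_pos: [0.3814, -0.2332, 0.068]
tool_rot: [-0.255, 1.557, 0.258]
contact_force: [0.3, -0.2, 0.1]
opening: 0.0855
```

Run:
```python
from h import *
togo(.3812,-.2330,.037,108.7)
snap('wrist','w11');snap('side','s11');crop('s11',320,240,420,340,6,'s11c')
```

```text
t 16.5 tcp [ 0.3814 -0.2332  0.068 ] yaw 108.75 open 0.0855 F [ 0.3 -0.2  0.1] units [ 0.775  0.006 -0.002] turn 0.01 q [-0.72 -0.22  2.16 -0.    1.21 -2.61]
```

View pics/w11.png

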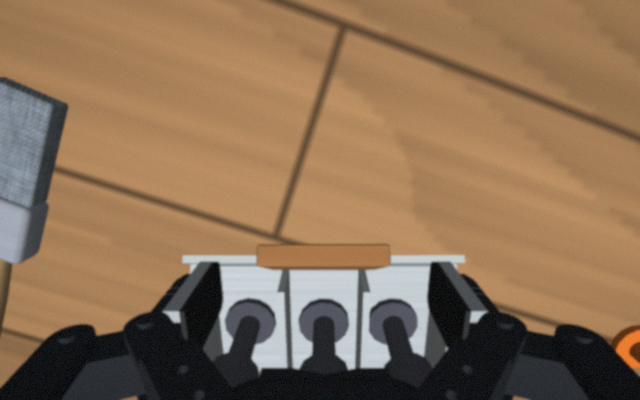

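View pics/s11c.png

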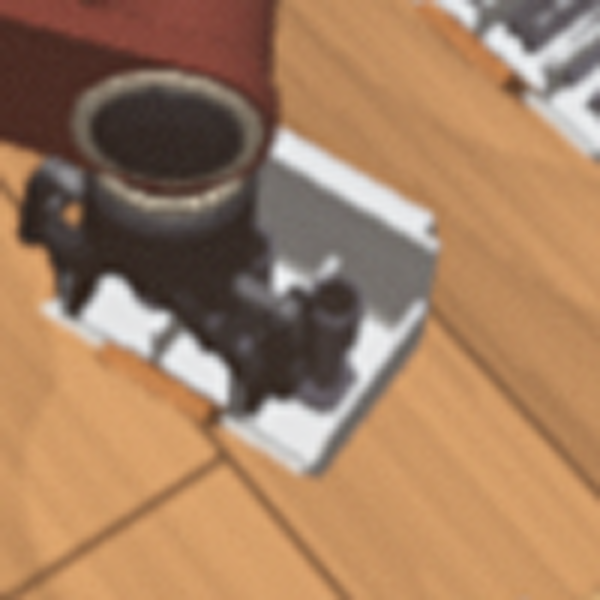

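Run:
```python
from h import *
s=load('w11'); o=ctrl.get_obs(); Rt=Rn.from_rotvec(o['tool_rot']).as_matrix()
for uv in [(200,268),(216,266),(192,275),(176,312),(434,268),(450,268),(458,275),(480,315),(320,247),(320,262),(260,250),(387,250)]:
    p=deproj(s,[uv])[0]; print(uv,np.round((Rt.T@(p-o['tool_pos']))*1000,1), np.round(p*1000,1))
```

```text
(200, 268) [-22.6 -44.9 -11.5] [ 386.2 -280.5   92.6]
(216, 266) [-18.4 -40.2 -10.2] [ 385.9 -275.6   88.5]
(192, 275) [-27.7 -46.2 -11.3] [ 386.8 -281.6   97.7]
(176, 312) [-50.7 -42.8 -11.3] [ 385.7 -278.4  120.7]
(434, 268) [-19.3  44.6  -9.5] [ 359.3 -195.1   89.2]
(450, 268) [-22.9  49.5 -11.3] [ 356.  -191.1   92.8]
(458, 275) [-28.6  50.4 -11.5] [ 355.5 -190.2   98.5]
(480, 315) [-50.3  49.5  -9.6] [ 357.6 -190.5  120.2]
(320, 247) [ 3.3  0.1 -8.5] [ 374.6 -236.9   66.7]
(320, 262) [-1.5  0.2 -3.4] [ 379.4 -235.2   71.4]
(260, 250) [  2.3 -26.7  -7.5] [ 384.1 -262.    67.7]
(387, 250) [ 2.8 30.3 -7.1] [ 366.2 -207.9   67.1]
```

Request:
{"api": "drive_tool", "payload": {"commands": "-1 0.3 0.03 0 0; -1 0.6 0.03 0 0; -1 0.8 0.03 0 0; -1 0.9 0.03 0 0; -1 0.93 0.03 0 0; -1 0.93 0.03 0 0"}}

```text
t: 17.1
tool_pos: [0.3819, -0.2329, 0.032]
tool_rot: [-0.258, 1.555, 0.257]
contact_force: [-0.1, 0.1, 0.9]
opening: 0.0857
```

Run:
```python
from h import *
togo(.3812,-.2330,.031,108.7)
snap('wrist','w12')
s=load('w12'); o=ctrl.get_obs(); Rt=Rn.from_rotvec(o['tool_rot']).as_matrix()
P=cloud(s)
Q=(P-o['tool_pos'])@Rt*1000
np.save('pics/q12.npy',Q)
for sg in (-1,1):
    m=(sg*Q[...,1]>38)&(sg*Q[...,1]<60)&(abs(Q[...,2])<14)&(Q[...,0]<-10)&(Q[...,0]>-60)
    print(sg,np.percentile(Q[m][:,0],[90,98,100]))
```

```text
t 17.1 tcp [ 0.3819 -0.2329  0.032 ] yaw 108.81 open 0.0857 F [-0.1  0.1  0.9] units [ 0.026  0.002 -0.017] turn 0.022 q [-0.71 -0.16  2.18 -0.    1.13 -2.61]
-1 [-21.80008519 -15.3663709  -10.00924204]
1 [-20.94849924 -11.09075712 -10.02475942]
```

View pics/w12.png

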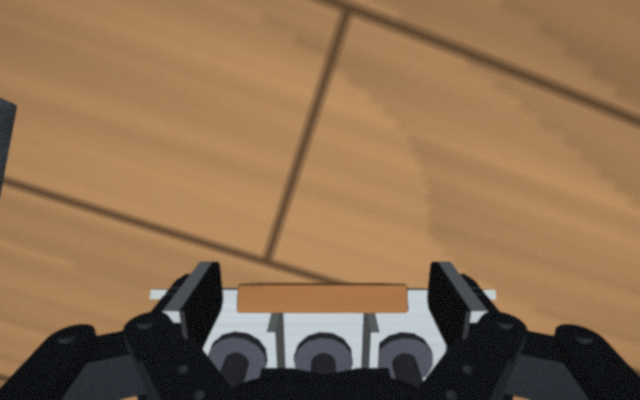

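Request:
{"api": "drive_tool", "payload": {"commands": "-0.7 0 0 0 0; -0.55 0 0 0 0; -0.4 0 0 0 0; -0.3 0 0 0 0; -0.2 0 0 0 0; -0.2 0 0 0 0", "newtons": 40}}

```text
t: 17.65
tool_pos: [0.3823, -0.2342, 0.0346]
tool_rot: [-0.26, 1.556, 0.256]
contact_force: [-6.9, 2.5, 14.0]
opening: 0.0593
```

Request:
{"api": "drive_tool", "payload": {"commands": "0 0 0 0 0; 0.2 0 0 0 0; 0.4 0 0 0 0; 0.4 0 0 0 0", "newtons": 100}}

```text
t: 17.98
tool_pos: [0.3823, -0.2343, 0.0349]
tool_rot: [-0.261, 1.556, 0.256]
contact_force: [-7.2, 2.0, 16.2]
opening: 0.0583
```

Run:
```python
from h import *
togo(.3812,-.2330,.031,108.7)
snap('wrist','w13')
```

```text
t 17.98 tcp [ 0.3823 -0.2343  0.0349] yaw 108.87 open 0.0583 F [-7.2  2.  16.2] units [ 0.098  0.04  -0.017] turn 0.035 q [-0.71 -0.17  2.17 -0.    1.13 -2.61]
```

View pics/w13.png

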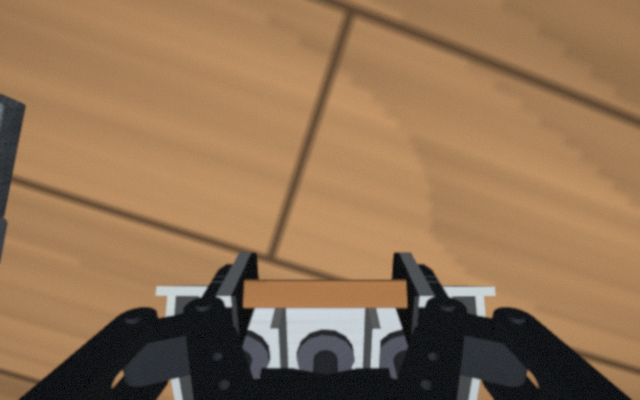

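Request:
{"api": "drive_tool", "payload": {"commands": "0.4 -0.06 0 0 0; 0.4 -0.12 0 0 0; 0.4 -0.18 0 0 0; 0.4 -0.26 0 0 0; 0.4 -0.35 0 0 0; 0.4 -0.45 0 0 0; 0.4 -0.55 0 0 0; 0.4 -0.6 0 0 0"}}

```text
t: 18.7
tool_pos: [0.3819, -0.2329, 0.0564]
tool_rot: [-0.258, 1.555, 0.257]
contact_force: [-0.4, -0.0, -3.6]
opening: 0.0581
```

Run:
```python
from h import *
togo(.3812,-.2330,.17,108.7); print(ctrl.get_obs()['wrist_torque'])
snap('wrist','w14');snap('scene','sc14');snap('side','s14');crop('sc14',200,180,320,280,6,'sc14c');crop('s14',310,240,430,340,6,'s14c')
```

```text
t 18.7 tcp [ 0.3819 -0.2329  0.0564] yaw 108.82 open 0.0581 F [-0.4 -0.  -3.6] units [-2.84e+00  1.00e-03 -1.70e-02] turn 0.024 q [-0.71 -0.21  2.17  0.    1.18 -2.61]
[-0.16975809  0.27436869 -0.03019334]
```

View pics/sc14c.png

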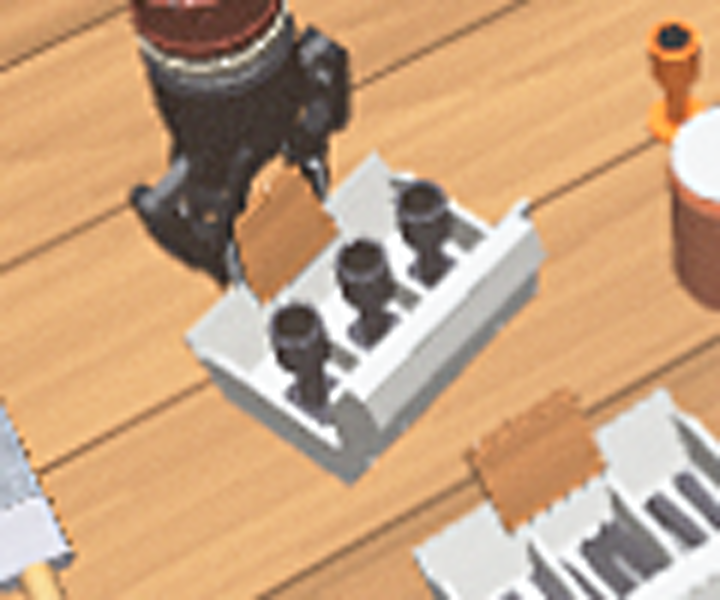

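View pics/s14c.png

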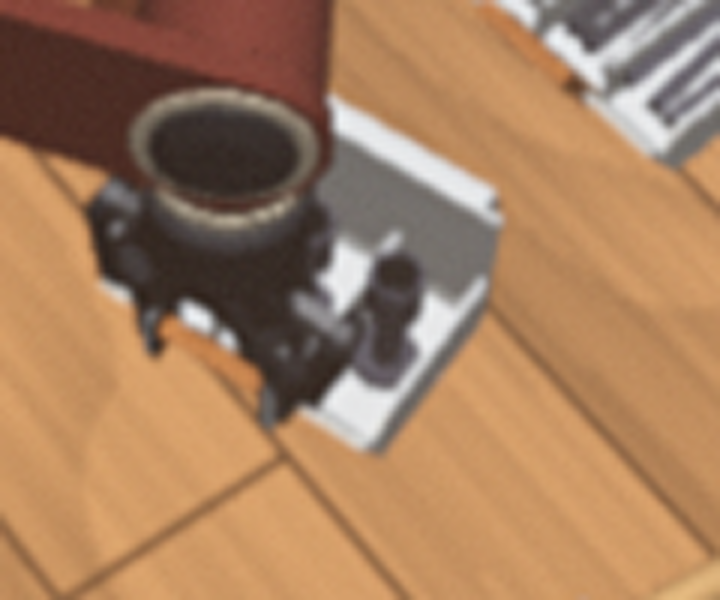

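View pics/w14.png

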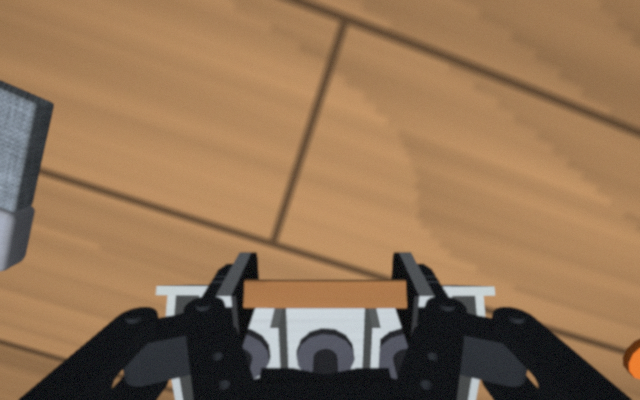

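Request:
{"api": "drive_tool", "payload": {"commands": "0.4 -0.08 0 0 0; 0.4 -0.22 0 0 0; 0.4 -0.42 0 0 0; 0.4 -0.66 0 0 0; 0.4 -0.95 0 0 0; 0.4 -1.25 0 0 0; 0.4 -1.55 0 0 0; 0.4 -1.85 0 0 0"}}

```text
t: 19.52
tool_pos: [0.3819, -0.2329, 0.1316]
tool_rot: [-0.259, 1.555, 0.257]
contact_force: [0.2, -0.0, -4.5]
opening: 0.0584
```

Request:
{"api": "drive_tool", "payload": {"commands": "0.4 -0.3 0 0 0; 0.4 -0.6 0 0 0; 0.4 -0.9 0 0 0; 0.4 -1.2 0 0 0; 0.4 -1.5 0 0 0; 0.4 -1.75 0 0 0; 0.4 -1.95 0 0 0; 0.4 -2.05 0 0 0"}}

```text
t: 20.18
tool_pos: [0.3821, -0.2331, 0.2134]
tool_rot: [-0.259, 1.554, 0.257]
contact_force: [-0.0, -0.5, -4.9]
opening: 0.0579
```

Run:
```python
from h import *
togo(.5738,-.036,.21,93.8)
snap('side','s15');crop('s15',300,180,460,310,5,'s15c')
```

```text
t 20.18 tcp [ 0.3821 -0.2331  0.2134] yaw 108.82 open 0.0579 F [-0.  -0.5 -4.9] units [0.085 3.117 6.125] turn 3.003 q [-0.71 -0.39  2.03  0.    1.5  -2.61]
```

View pics/s15c.png

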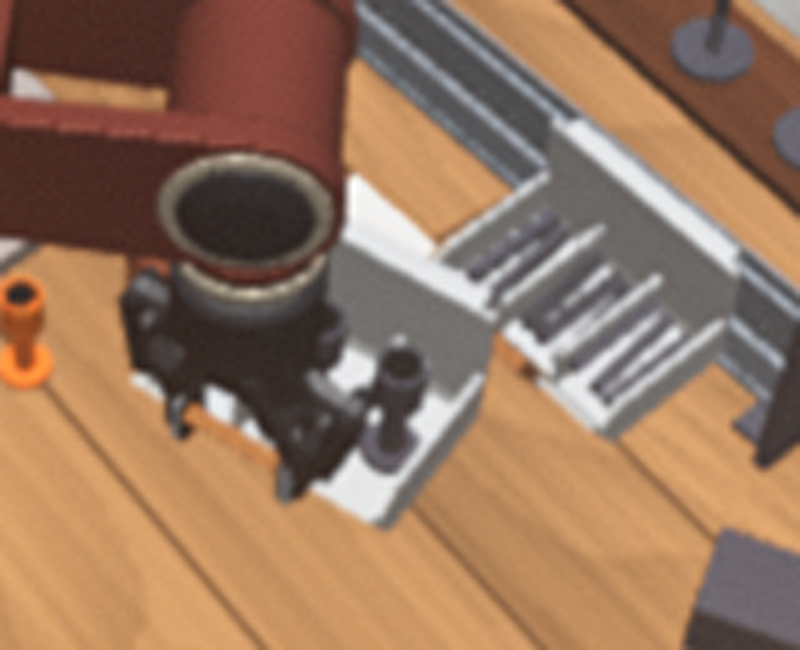

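Request:
{"api": "drive_tool", "payload": {"commands": "0.4 0 0.05 0.09 0; 0.4 0 0.14 0.27 0; 0.4 0 0.27 0.53 0; 0.4 0 0.45 0.89 0; 0.4 0 0.66 1.29 0; 0.4 0 0.86 1.69 0; 0.4 0 1.07 2.1 0; 0.4 0 1.27 2.5 0"}}

```text
t: 20.9
tool_pos: [0.4603, -0.1506, 0.2104]
tool_rot: [-0.257, 1.557, 0.26]
contact_force: [-0.6, 0.8, -4.7]
opening: 0.0585
```

Request:
{"api": "drive_tool", "payload": {"commands": "0.4 0 0.2 0.4 0; 0.4 0 0.41 0.8 0; 0.4 0 0.61 1.2 0; 0.4 0 0.79 1.56 0; 0.4 0 0.95 1.87 0; 0.4 0 1.09 2.14 0; 0.4 0 1.19 2.34 0; 0.4 0 1.24 2.44 0"}}

```text
t: 21.57
tool_pos: [0.5368, -0.0729, 0.2112]
tool_rot: [-0.258, 1.556, 0.259]
contact_force: [-0.5, 0.1, -4.4]
opening: 0.0578
```

Run:
```python
from h import *
togo(.5738,-.036,.21,93.8)
```

```text
t 21.57 tcp [ 0.5368 -0.0729  0.2112] yaw 108.87 open 0.0578 F [-0.5  0.1 -4.4] units [0.031 0.574 1.172] turn 3.014 q [-0.27 -0.13  1.83  0.    1.45 -2.17]
```

Request:
{"api": "drive_tool", "payload": {"commands": "0.4 0 0.04 0.08 0.15; 0.4 0 0.11 0.22 0.4; 0.4 0 0.2 0.42 0.8; 0.4 0 0.3 0.62 1.25; 0.4 0 0.4 0.82 1.7; 0.4 0 0.48 0.98 2.15; 0.4 0 0.53 1.09 2.5; 0.4 0 0.56 1.15 2.8"}}

```text
t: 22.23
tool_pos: [0.5728, -0.0378, 0.2116]
tool_rot: [-0.064, 1.57, 0.064]
contact_force: [-0.8, 0.4, -4.3]
opening: 0.058
```

Request:
{"api": "drive_tool", "payload": {"commands": "0.4 0 0.01 0.02 0.15; 0.4 0 0.01 0.02 0.2; 0.4 0 0.01 0.02 0.2; 0.4 0 0.01 0.02 0.2"}}

```text
t: 22.57
tool_pos: [0.5732, -0.0377, 0.2117]
tool_rot: [-0.052, 1.57, 0.052]
contact_force: [-0.0, 0.3, -4.8]
opening: 0.0583
```

Run:
```python
from binfit import *
togo(.5738,-.036,.21,93.8)
snap('scene','sc16');snap('side','s16');snap('wrist','w16')
crop('sc16',260,150,460,320,4,'sc16c');crop('s16',300,130,500,290,4,'s16c')
for t in ['sc16','s16']: print(fit([t],.6463,-.03,.063,.178,dz=True,rad=.1,excl=(.57,-.03)),fit([t],.667,-.1953,.055,.064,rad=.1),fit([t],.6455,.135,.063,.064,rad=.1))
```

```text
t 22.57 tcp [ 0.5732 -0.0377  0.2117] yaw 93.8 open 0.0583 F [-0.   0.3 -4.8] units [0.042 0.041 0.018] turn 0.0 q [-0.2  -0.05  1.75 -0.    1.44 -1.83]
(array([ 0.6437, -0.0315,  0.0713,  0.0083]), 2434, 0.003) (array([ 0.6703, -0.1951,  0.0678]), 2566, 0.0038) (array([0.658 , 0.1354, 0.0914]), 1749, 0.0049)
(array([ 0.6422, -0.0322,  0.0619,  0.0137]), 1649, 0.0026) (array([ 0.6671, -0.1955,  0.0732]), 2194, 0.0019) (array([0.6448, 0.1349, 0.0568]), 736, 0.0019)
```

View pics/sc16c.png

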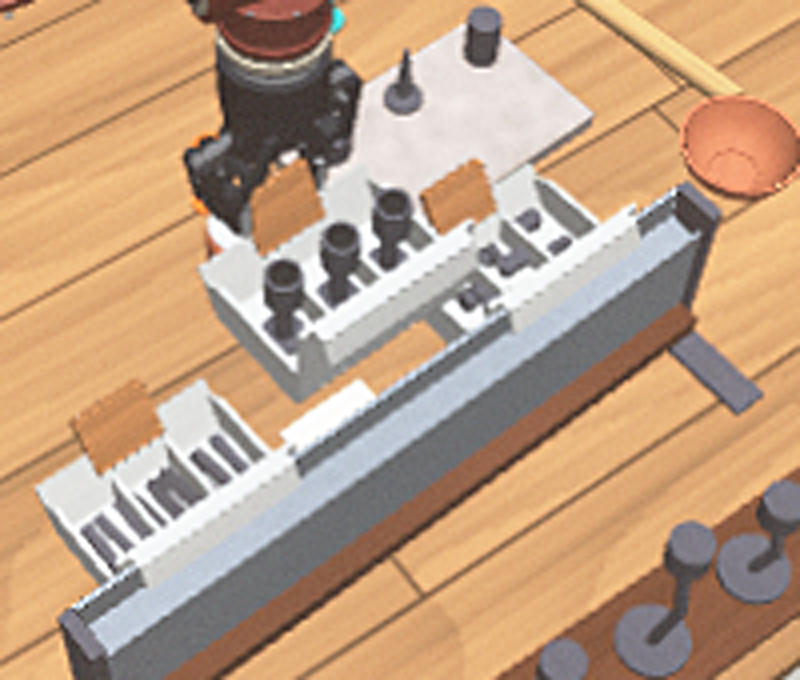

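View pics/s16c.png

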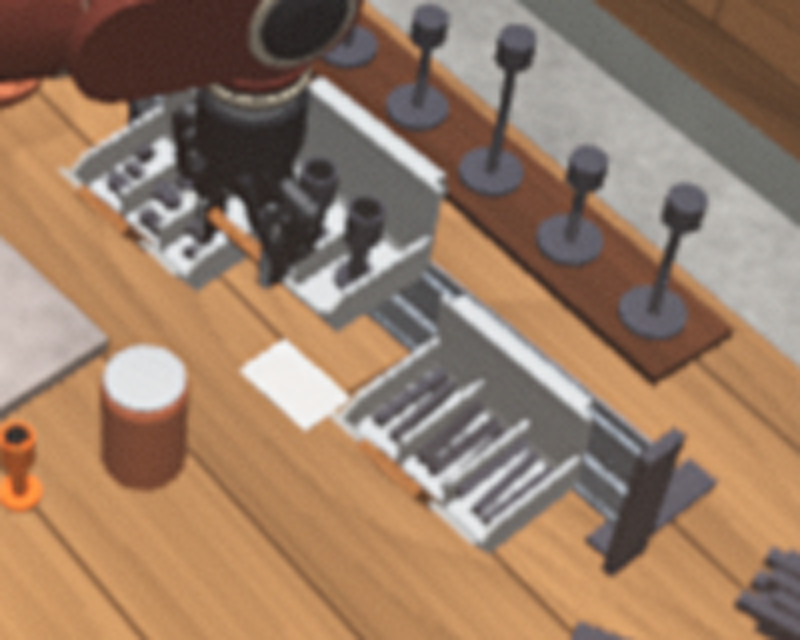

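View pics/w16.png

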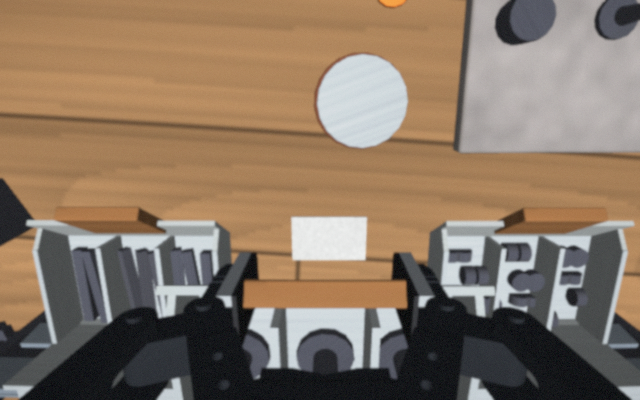

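```bash
cat >> binfit.py <<'E'
from scipy.spatial.transform import Rotation as RR
# full pose of held bin; q = x,y,z of underside centre, rotvec in bin (roll about x, pitch about y), yaw
def fit6(tags,q0,xmin=-.03,fix=None,tops=None):
    Ps=[]
    c,s=np.cos(q0[3]),np.sin(q0[3])
    for t in tags:
        p=cloud(load(t)).reshape(-1,3); p=p[np.isfinite(p[:,0])]; d=p-q0[:3]
        l=np.c_[d[:,0]*c+d[:,1]*s,-d[:,0]*s+d[:,1]*c,d[:,2]]
        m=(l[:,0]>xmin)&(l[:,0]<.085)&(abs(l[:,1])<.085)&(l[:,2]>-.012)&(l[:,2]<.102)
        for cy in (-.0487,0,.0487): m&=~((np.hypot(l[:,0],l[:,1]-cy)<.02)&(l[:,2]>.008))
        Ps.append(p[m])
    P=np.vstack(Ps)
    def f(q):
        R=RR.from_euler('ZYX',[q[3],q[4],q[5]]).as_matrix(); l=(P-q[:3])@R
        return KT.query(l,distance_upper_bound=.02)[0].clip(0,.02)
    s=least_squares(f,list(q0)+[0,0],loss='soft_l1',f_scale=.002,x_scale=[.01,.01,.01,.05,.05,.05],diff_step=1e-3)
    # finite diff step absolute problem for zero params handled by scipy (uses max)
    return np.round(s.x,4),len(P),round(float(np.median(f(s.x))),4)
E
python3 - <<'E'
from binfit import *
q=(.6454,-.0315,.178,.063)
for tg in (['sc16'],['s16'],['sc16','s16']):print(fit6(tg,q))
for tg in (['scene0','side0'],): print(fit6(tg,(.4513,-.2113,0,.326)),fit6(tg,(.667,-.1953,.064,.063)),fit6(tg,(.646,.135,.064,.063)))
draw_bin('sc16',(.645,-.0315,.065),.178,'sc16d',290,170,410,270,6)
draw_bin('s16',(.645,-.0315,.065),.178,'s16d',310,130,430,230,6)
E
```

```text
(array([ 0.6446, -0.033 ,  0.1775,  0.0681,  0.0182, -0.0013]), 1161, 0.0011)
(array([ 0.6445, -0.0331,  0.1777,  0.0636,  0.0081, -0.0076]), 1162, 0.0011)
(array([ 0.6443, -0.0331,  0.1778,  0.0678,  0.0168, -0.0042]), 2323, 0.0011)
(array([ 0.4541, -0.2118,  0.    ,  0.3345, -0.0268, -0.001 ]), 3650, 0.0018) (array([ 0.6654, -0.1953,  0.0643,  0.0731,  0.0468, -0.0018]), 3718, 0.0029) (array([0.6443, 0.135 , 0.0635, 0.0722, 0.0378, 0.0027]), 3083, 0.0025)
```

View pics/sc16d.png

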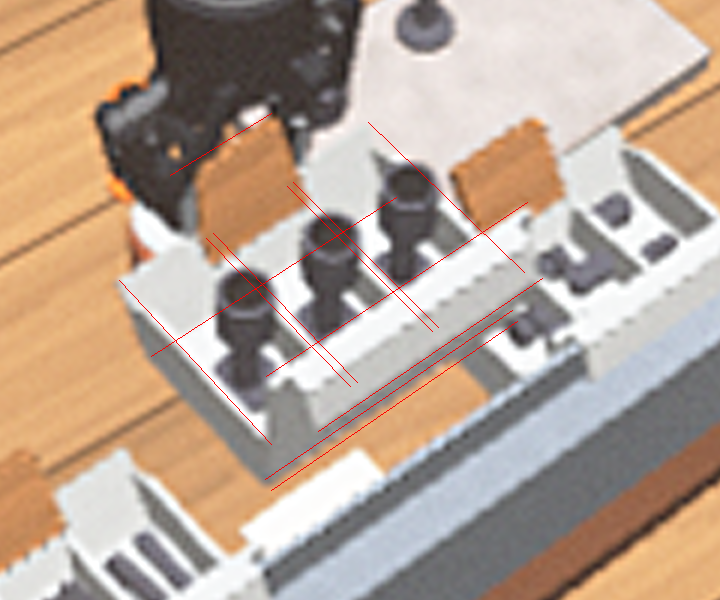

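View pics/s16d.png

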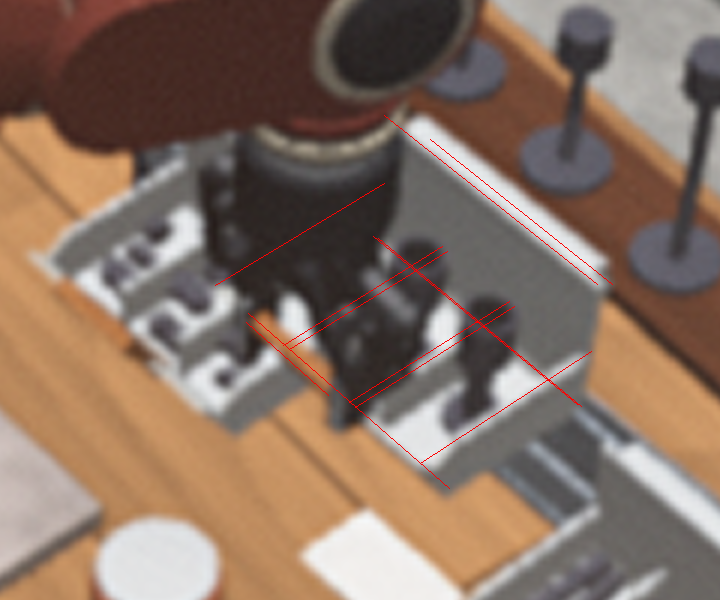

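Run:
```python
from binfit import *
for t in ['scene0','side0']:
    P=cloud(load(t)).reshape(-1,3)
    for lo,hi in ((-.11,.04),(-.1,-.03),(-.03,.04)):
        m=(P[:,1]>lo)&(P[:,1]<hi)&(P[:,2]>.13)&(P[:,2]<.156)&(P[:,0]>.66)&(P[:,0]<.76); Q=P[m]
        # coordinates relative to bay frame
        q=(.6563,-.0302,.063);c,s=np.cos(q[2]),np.sin(q[2]);d=Q[:,:2]-q[:2]; lx=d[:,0]*c+d[:,1]*s
        print(t,lo,len(Q),'x',np.percentile(lx*1000,[1,10,30,50,70,90,99]).round(1),'z',np.percentile(Q[:,2],[5,50,95]).round(3))
```

```text
scene0 -0.11 212 x [52.3 53.9 56.2 57.1 57.8 58.6 59.6] z [0.132 0.145 0.152]
scene0 -0.1 102 x [52.3 53.9 56.3 57.1 57.7 58.5 59.3] z [0.132 0.145 0.152]
scene0 -0.03 95 x [52.3 54.  56.  57.3 57.9 58.6 59.7] z [0.132 0.144 0.152]
side0 -0.11 215 x [47.8 49.6 51.1 52.6 53.6 55.4 58.6] z [0.131 0.144 0.153]
side0 -0.1 108 x [48.6 49.9 51.4 52.7 53.6 55.2 78.7] z [0.131 0.143 0.153]
side0 -0.03 94 x [47.3 49.4 50.8 52.  53.5 55.5 58.2] z [0.131 0.145 0.153]
```

Request:
{"api": "drive_tool", "payload": {"commands": "0.4 0 0.02 0.06 0; 0.4 0 0.05 0.14 0; 0.4 0 0.07 0.2 0; 0.4 0.03 0.07 0.2 0; 0.4 0.1 0.07 0.2 0; 0.4 0.2 0.07 0.2 0; 0.4 0.33 0.07 0.2 0; 0.4 0.46 0.07 0.2 0"}}

```text
t: 23.38
tool_pos: [0.581, -0.034, 0.1925]
tool_rot: [-0.052, 1.571, 0.052]
contact_force: [-1.0, 0.1, -3.3]
opening: 0.0578
```

Run:
```python
from binfit import *
togo(.5805,-.0346,.124,93.8)
snap('scene','sc17');snap('side','s17')
for tg in (['sc17'],['s17'],['sc17','s17']):print(fit6(tg,(.6525,-.0305,.162,.063)))
```

```text
t 23.38 tcp [ 0.581  -0.034   0.1925] yaw 93.82 open 0.0578 F [-1.   0.1 -3.3] units [ 1.713 -0.013 -0.012] turn 0.003 q [-0.19 -0.02  1.75 -0.    1.41 -1.82]
(array([ 0.6524, -0.0289,  0.1588,  0.0666,  0.0228,  0.0009]), 1238, 0.0012)
(array([ 0.6513, -0.0296,  0.1574,  0.0754,  0.0121, -0.0074]), 1157, 0.0012)
(array([ 0.6519, -0.0293,  0.1584,  0.0692,  0.0199, -0.0018]), 2395, 0.0013)
```

Request:
{"api": "drive_tool", "payload": {"commands": "0.4 0.12 -0.02 0 0; 0.4 0.26 -0.02 0 0; 0.4 0.4 -0.02 0 0; 0.4 0.54 -0.02 0 0; 0.4 0.68 -0.02 0 0; 0.4 0.82 -0.02 0 0; 0.4 0.94 -0.02 0 0; 0.4 1 -0.02 0 0"}}

```text
t: 24.15
tool_pos: [0.5807, -0.0348, 0.1521]
tool_rot: [-0.052, 1.572, 0.053]
contact_force: [-0.7, -0.5, -4.3]
opening: 0.058
```

Run:
```python
from binfit import *
togo(.5805,-.0346,.124,93.8)
snap('scene','sc18');snap('side','s18')
crop('sc18',290,170,410,270,6,'sc18c');crop('s18',320,150,450,250,6,'s18c')
for tg in (['sc18'],['s18'],['sc18','s18']):print(fit6(tg,(.6525,-.0305,.12,.063)))
```

```text
t 24.15 tcp [ 0.5807 -0.0348  0.1521] yaw 93.82 open 0.058 F [-0.7 -0.5 -4.3] units [ 0.703  0.005 -0.005] turn 0.004 q [-0.19  0.01  1.79 -0.    1.34 -1.83]
(array([ 0.673 , -0.0302,  0.1061,  0.0522, -0.209 , -0.0206]), 1754, 0.0023)
(array([ 0.652 , -0.0306,  0.1177,  0.0817, -0.0065, -0.008 ]), 1126, 0.0012)
(array([ 0.6653, -0.0314,  0.1116,  0.0509, -0.1429, -0.0335]), 2880, 0.0025)
```

View pics/sc18c.png

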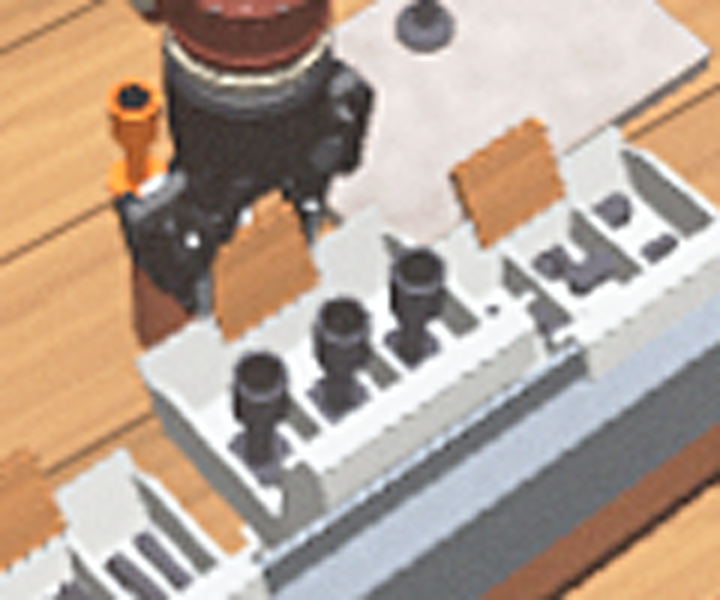

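View pics/s18c.png

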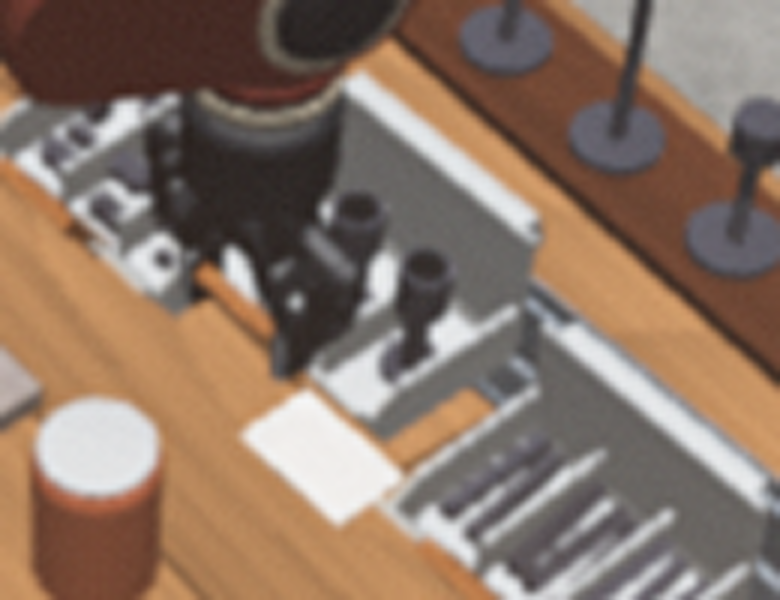

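Request:
{"api": "drive_tool", "payload": {"commands": "0.4 0.08 0 0 0; 0.4 0.18 0 0 0; 0.4 0.28 0 0 0; 0.4 0.38 0 0 0; 0.4 0.48 0 0 0; 0.4 0.56 0 0 0; 0.4 0.6 0 0 0; 0.4 0.6 0 0 0"}}

```text
t: 24.92
tool_pos: [0.5808, -0.0348, 0.1285]
tool_rot: [-0.052, 1.571, 0.053]
contact_force: [0.4, 0.0, -4.3]
opening: 0.0581
```

Run:
```python
from binfit import *
togo(.5805,-.0346,.1,93.8)
snap('scene','sc19');snap('side','s19')
crop('sc19',290,170,410,270,6,'sc19c')
for tg in (['s19'],):print(fit6(tg,(.6525,-.0305,.094,.063)))
```

```text
t 24.92 tcp [ 0.5808 -0.0348  0.1285] yaw 93.82 open 0.0581 F [ 0.4  0.  -4.3] units [ 0.714  0.005 -0.007] turn 0.004 q [-0.19  0.04  1.81 -0.    1.3  -1.83]
(array([ 0.6526, -0.0309,  0.0948,  0.0832, -0.0009, -0.    ]), 1099, 0.0013)
```

View pics/sc19c.png

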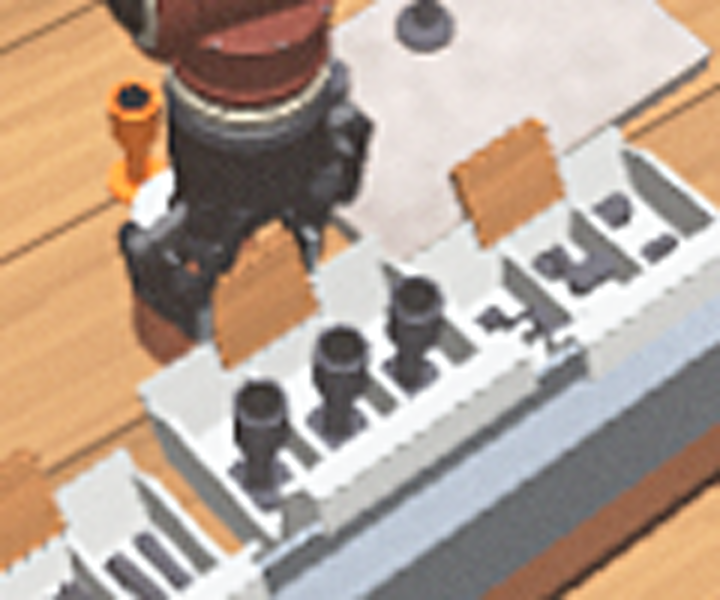

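Request:
{"api": "drive_tool", "payload": {"commands": "0.4 0.06 0 0 0; 0.4 0.13 0 0 0; 0.4 0.2 0 0 0; 0.4 0.27 0 0 0; 0.4 0.33 0 0 0; 0.4 0.36 0 0 0; 0.4 0.36 0 0 0"}}

```text
t: 25.6
tool_pos: [0.5809, -0.0348, 0.1143]
tool_rot: [-0.052, 1.571, 0.053]
contact_force: [-0.1, -0.2, -4.7]
opening: 0.0578
```

Run:
```python
from binfit import *
togo(.5805,-.0346,.1,93.8)
snap('scene','sc20');snap('side','s20')
crop('sc20',290,170,410,270,6,'sc20c')
for tg in (['s20'],):print(fit6(tg,(.6525,-.0305,.08,.063)))
```

```text
t 25.6 tcp [ 0.5809 -0.0348  0.1143] yaw 93.82 open 0.0578 F [-0.1 -0.2 -4.7] units [ 0.357  0.006 -0.01 ] turn 0.004 q [-0.19  0.05  1.82  0.    1.27 -1.83]
(array([ 0.6532, -0.0305,  0.0802,  0.0776, -0.0064,  0.0012]), 1086, 0.0012)
```

View pics/sc20c.png

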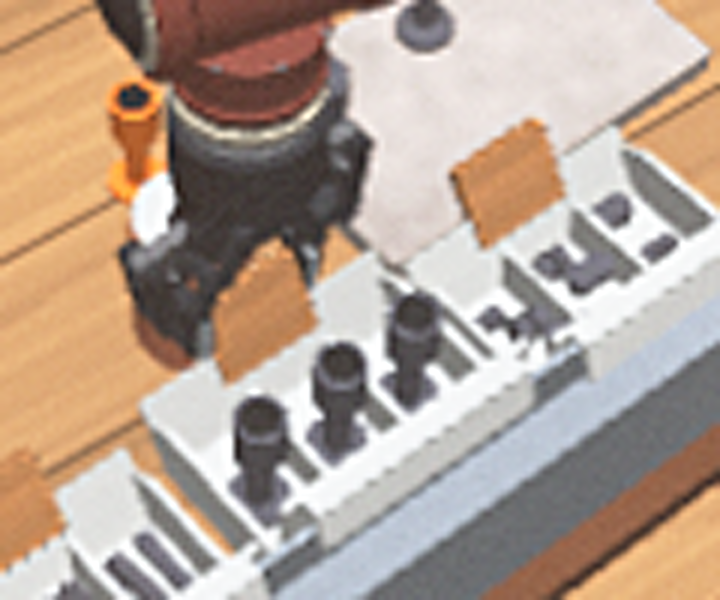

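Request:
{"api": "drive_tool", "payload": {"commands": "0.4 0.05 0 0.02 0; 0.4 0.1 0 0.04 0; 0.4 0.15 0 0.05 0; 0.4 0.2 0 0.06 0; 0.4 0.25 0 0.07 0; 0.4 0.25 0 0.07 0"}}

```text
t: 26.2
tool_pos: [0.5837, -0.0346, 0.1042]
tool_rot: [-0.052, 1.571, 0.053]
contact_force: [-0.4, 0.3, -4.3]
opening: 0.0583
```

Run:
```python
from binfit import *
togo(.5835,-.0346,.1,93.8); print(ctrl.get_obs()['wrist_torque'])
snap('side','s21')
for tg in (['s21'],):print(fit6(tg,(.6535,-.0305,.07,.063)))
```

```text
t 26.2 tcp [ 0.5837 -0.0346  0.1042] yaw 93.82 open 0.0583 F [-0.4  0.3 -4.3] units [ 0.105  0.    -0.005] turn 0.004 q [-0.19  0.07  1.82  0.    1.26 -1.82]
[-0.0623844   0.34852747 -0.01226128]
(array([ 6.554e-01, -3.030e-02,  7.040e-02,  7.330e-02,  3.200e-03,
        4.000e-04]), 1062, 0.0012)
```

Request:
{"api": "drive_tool", "payload": {"commands": "0.4 0.04 0 0 0; 0.4 0.08 0 0 0; 0.4 0.11 0 0 0; 0.4 0.13 0 0 0; 0.4 0.13 0 0 0"}}

```text
t: 26.67
tool_pos: [0.5841, -0.0347, 0.0997]
tool_rot: [-0.052, 1.57, 0.052]
contact_force: [-0.9, 0.0, -3.5]
opening: 0.0582
```

Run:
```python
from binfit import *
togo(.5835,-.0346,.1,93.8); print(ctrl.get_obs()['wrist_torque'])
snap('side','s22');snap('scene','sc22')
crop('sc22',290,170,410,270,6,'sc22c');crop('s22',320,150,450,250,6,'s22c')
for tg in (['s22'],):print(fit6(tg,(.6555,-.0305,.066,.063)))
```

```text
t 26.67 tcp [ 0.5841 -0.0347  0.0997] yaw 93.82 open 0.0582 F [-0.9  0.  -3.5] units [-0.008  0.004 -0.014] turn 0.003 q [-0.19  0.08  1.82 -0.    1.25 -1.82]
[-0.0322397   0.27127237 -0.00780208]
(array([ 6.558e-01, -3.050e-02,  6.620e-02,  7.000e-02,  7.200e-03,
       -4.000e-04]), 1063, 0.0013)
```

View pics/sc22c.png

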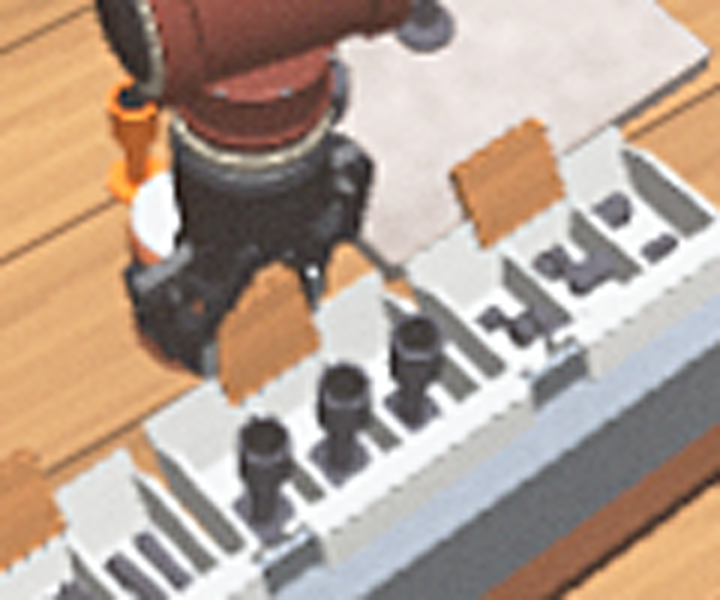

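View pics/s22c.png

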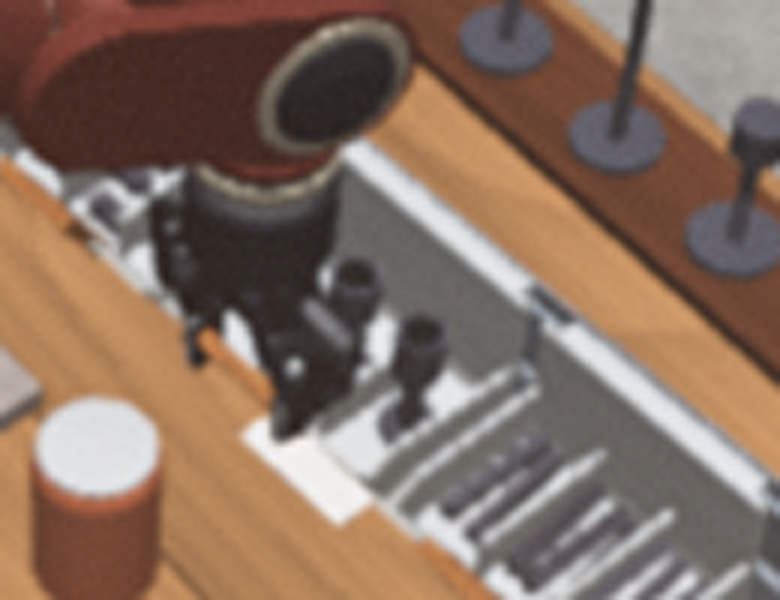

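Request:
{"api": "drive_tool", "payload": {"commands": "0.4 0.02 0 0 0; 0.4 0.04 0 0 0; 0.4 0.06 0 0 0; 0.4 0.06 0 0 0"}}

```text
t: 27.1
tool_pos: [0.5847, -0.0347, 0.098]
tool_rot: [-0.053, 1.569, 0.052]
contact_force: [-3.0, 1.6, 0.2]
opening: 0.0578
```

Run:
```python
from binfit import *
togo(.5835,-.0346,.1,93.8); print(ctrl.get_obs()['wrist_torque'])
snap('side','s23')
for tg in (['s23'],):print(fit6(tg,(.6555,-.0305,.064,.063)))
```

```text
t 27.1 tcp [ 0.5847 -0.0347  0.098 ] yaw 93.83 open 0.0578 F [-3.   1.6  0.2] units [-0.049  0.005 -0.029] turn 0.005 q [-0.19  0.08  1.82 -0.    1.24 -1.82]
[-0.15883691  0.00562683 -0.01160733]
(array([ 0.6563, -0.0303,  0.0654,  0.0702,  0.0026,  0.0046]), 1063, 0.0013)
```

Request:
{"api": "drive_tool", "payload": {"commands": "0.3 0 0 0 0; 0.3 0 0 0 0; 0.3 0 0 0 0; 0.3 0 0 0 0", "newtons": 20}}

```text
t: 27.48
tool_pos: [0.5846, -0.0348, 0.0978]
tool_rot: [-0.053, 1.569, 0.052]
contact_force: [0.1, 0.8, 0.8]
opening: 0.058
```

Request:
{"api": "drive_tool", "payload": {"commands": "-0.35 0 0 0 0; -0.42 0 0 0 0; -0.5 0 0 0 0; -0.58 0 0 0 0; -0.66 0 0 0 0; -0.72 0 0 0 0; -0.72 0 0 0 0"}}

```text
t: 28.07
tool_pos: [0.584, -0.0347, 0.0972]
tool_rot: [-0.052, 1.57, 0.052]
contact_force: [-0.5, -0.5, 0.5]
opening: 0.0735
```

Run:
```python
from binfit import *
togo(.5835,-.0346,.1,93.8)
snap('side','s24');snap('scene','sc24');snap('wrist','w24')
crop('sc24',290,170,410,270,6,'sc24c')
for tg in (['s24'],):print(fit6(tg,(.6555,-.0305,.064,.063)))
```

```text
t 28.07 tcp [ 0.584  -0.0347  0.0972] yaw 93.81 open 0.0735 F [-0.5 -0.5  0.5] units [-0.069  0.003 -0.012] turn 0.003 q [-0.19  0.08  1.82  0.    1.24 -1.82]
(array([ 0.6592, -0.0312,  0.0627,  0.0792, -0.0475, -0.01  ]), 1098, 0.0014)
```

View pics/sc24c.png

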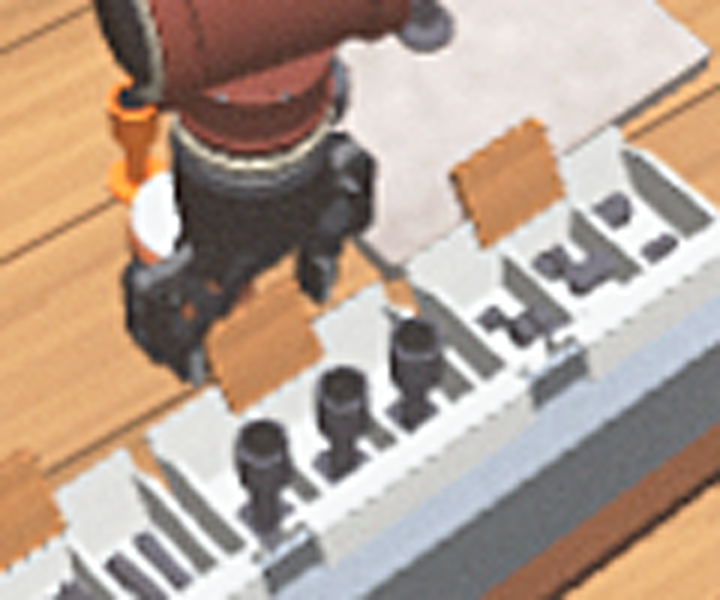

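View pics/w24.png

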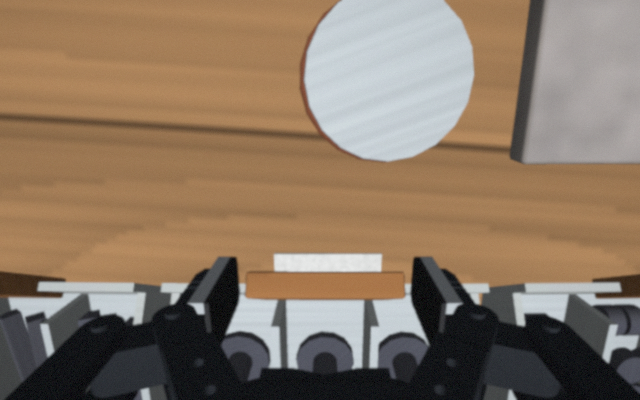

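Request:
{"api": "drive_tool", "payload": {"commands": "-0.8 -0.05 0 0 0; -0.8 -0.2 0 0 0; -0.8 -0.5 0 0 0; -0.8 -1 0 0 0; -0.8 -1.7 0 0 0; -0.8 -2.4 0 -0.3 0; -0.8 -3 0 -0.8 0; -0.8 -3.4 0 -1.4 0"}}

```text
t: 28.88
tool_pos: [0.5293, -0.0387, 0.2382]
tool_rot: [-0.054, 1.565, 0.052]
contact_force: [-0.2, -0.9, 1.8]
opening: 0.0766
```

Request:
{"api": "drive_tool", "payload": {"commands": "-0.8 -0.3 0 -0.8 0; -0.8 -0.5 0 -1.6 0; -0.8 -0.6 0 -2.4 0; -0.8 -0.6 0 -3.2 0; -0.8 -0.6 0 -3.8 0; -0.8 -0.6 0 -3.8 0"}}

```text
t: 29.38
tool_pos: [0.3742, -0.0486, 0.259]
tool_rot: [-0.053, 1.567, 0.05]
contact_force: [0.3, 0.0, 0.1]
opening: 0.0768
```

Run:
```python
from binfit import *
togo(.5835,-.0346,.1,93.8)
snap('side','s25');snap('scene','sc25');snap('wrist','w25')
crop('sc25',280,170,420,280,5,'sc25c');crop('s25',310,130,460,270,5,'s25c')
for tg in (['s25'],['sc25'],['s25','sc25']):
    print(tg,fit6(tg,(.6565,-.0305,.064,.063)));print(fit6(tg,(.667,-.1953,.064,.063)),fit6(tg,(.646,.135,.064,.063)))
```

```text
t 29.38 tcp [ 0.3742 -0.0486  0.259 ] yaw 93.75 open 0.0768 F [0.3 0.  0.1] units [3.991 0.014 5.232] turn -0.009 q [-0.33 -0.62  2.11 -0.    1.65 -1.96]
['s25'] (array([ 0.6592, -0.0302,  0.063 ,  0.0693, -0.0411,  0.002 ]), 1455, 0.0014)
(array([ 0.6674, -0.1954,  0.0658,  0.0765, -0.0038, -0.0028]), 1995, 0.0017) (array([ 0.6464,  0.1353,  0.0638,  0.0712, -0.011 ,  0.0076]), 1496, 0.0015)
['sc25'] (array([ 0.6945, -0.0307,  0.0661,  0.0567, -0.3513, -0.0419]), 1470, 0.0028)
(array([ 0.7045, -0.1925,  0.072 ,  0.0456, -0.3821, -0.0177]), 1741, 0.0026) (array([ 0.6813,  0.1363,  0.0707,  0.0543, -0.3518, -0.0114]), 1473, 0.0027)
['s25', 'sc25'] (array([ 0.6566, -0.0303,  0.0624,  0.0722,  0.02  , -0.0041]), 2925, 0.0025)
(array([ 0.6645, -0.1955,  0.065 ,  0.0745,  0.0586, -0.0049]), 3736, 0.003) (array([ 0.6446,  0.1349,  0.0631,  0.075 ,  0.0339, -0.0013]), 2969, 0.0025)
```

View pics/sc25c.png

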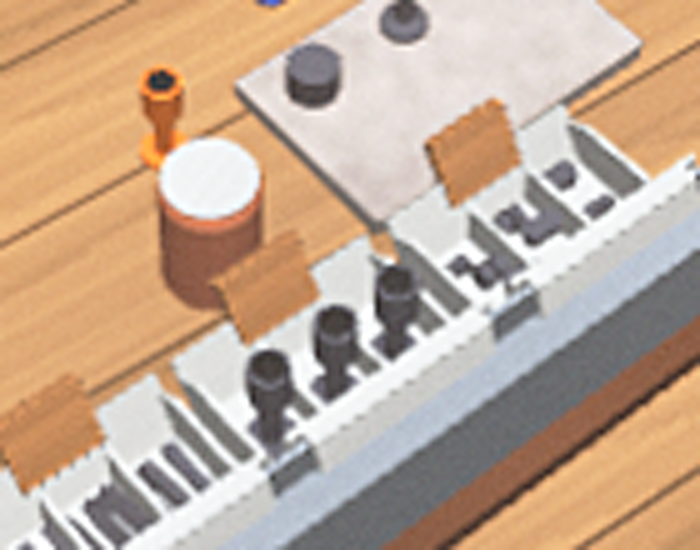

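View pics/s25c.png

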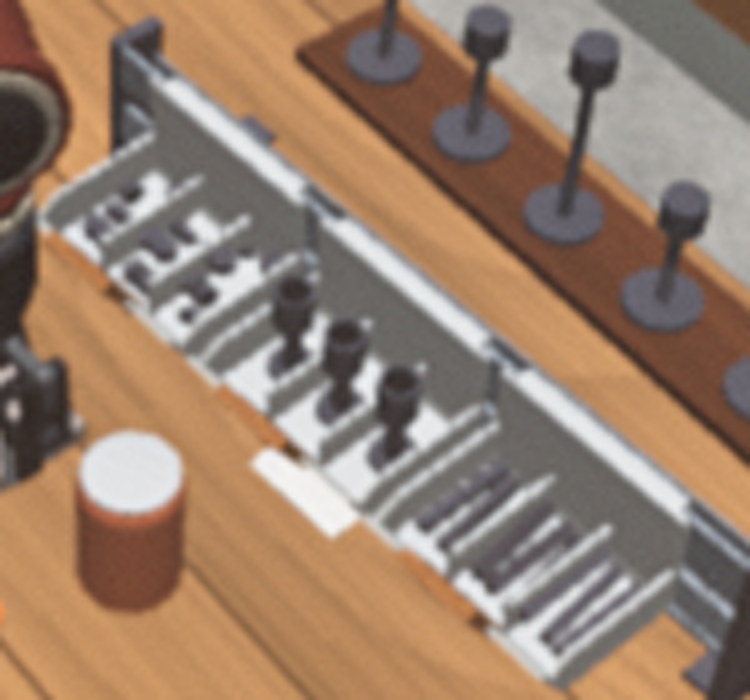

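View pics/w25.png

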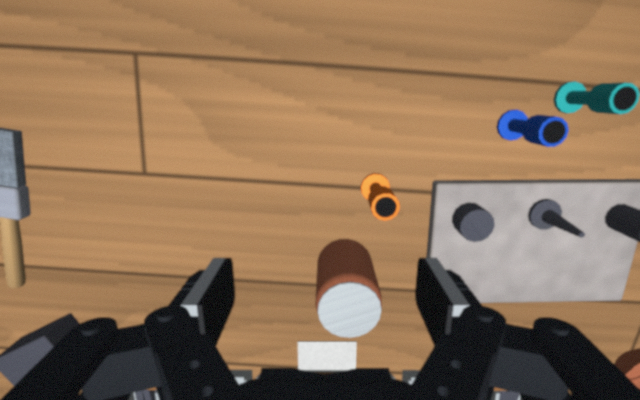

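Run:
```python
from binfit import *
ys=np.array([-.1955,-.0302,.135]); xs=np.array([.6668,.6563,.6459]); yaw=.063; c,s=np.cos(yaw),np.sin(yaw)
def locs(t,i):
    P=cloud(load(t)).reshape(-1,3); d=P-[xs[i],ys[i],.064]
    return np.c_[d[:,0]*c+d[:,1]*s,-d[:,0]*s+d[:,1]*c,d[:,2]]*1000
for t in ['sc25','s25','scene0','side0']:
  for i,n in enumerate(['hb','our','ha']):
    if i==1 and t.endswith('0'): continue
    L=locs(t,i)
    top=L[(abs(L[:,1])<60)&(L[:,0]>44)&(L[:,0]<64)&(L[:,2]>82)&(L[:,2]<98)]
    sl=L[(abs(L[:,1])<26)&(L[:,0]>-95)&(L[:,0]<-55)&(L[:,2]>48)&(L[:,2]<75)]
    # plane fit slat: x = a + b z
    b=np.polyfit(sl[:,2],sl[:,0],1) if len(sl)>20 else [np.nan,np.nan]
    fl=L[(abs(L[:,1])<70)&(L[:,0]>-35)&(L[:,0]<40)&(L[:,2]>-5)&(L[:,2]<9)]
    bw=L[(abs(L[:,1])<70)&(L[:,0]>38)&(L[:,0]<54)&(L[:,2]>42)&(L[:,2]<84)]
    bb=np.polyfit(bw[:,2],bw[:,0],1) if len(bw)>30 else [np.nan]*2
    print(t,n,'top x,z',np.median(top[:,[0,2]],0).round(1),len(top),'slat x@57',np.polyval(b,57).round(1),'slope',np.round(b[0],3),'ztop',np.percentile(sl[:,2],97).round(1) if len(sl) else None,len(sl),'backwall x@63',np.polyval(bb,63).round(1),'slope',np.round(bb[0],3),len(bw), 'rim z side', )
    for sg in (-1,1):
        w=L[(abs(sg*L[:,1]-74)<3)&(L[:,2]>30)&(L[:,2]<50)&(L[:,0]>-50)&(L[:,0]<40)]
        if len(w)>15:
            # upper envelope slope
            p=np.polyfit(w[:,0],w[:,2],1); print('    sidewall',sg,'z@0',p[1].round(1),'slope',p[0].round(3),len(w))
```

```text
sc25 hb top x,z [55.4 90. ] 299 slat x@57 -70.8 slope -0.597 ztop 64.2 112 backwall x@63 nan slope nan 2 rim z side
    sidewall 1 z@0 35.2 slope 0.022 30
sc25 our top x,z [55.3 89.1] 258 slat x@57 -71.0 slope -0.49 ztop 63.8 99 backwall x@63 nan slope nan 2 rim z side
    sidewall -1 z@0 35.6 slope 0.037 36
    sidewall 1 z@0 35.9 slope 0.079 23
sc25 ha top x,z [54.8 89.3] 226 slat x@57 -71.2 slope -0.676 ztop 62.4 86 backwall x@63 nan slope nan 6 rim z side
    sidewall -1 z@0 36.1 slope 0.094 32
    sidewall 1 z@0 35.6 slope 0.032 25
s25 hb top x,z [50.6 89.6] 209 slat x@57 -75.1 slope -0.507 ztop 65.4 65 backwall x@63 46.9 slope -0.04 341 rim z side
    sidewall -1 z@0 35.6 slope 0.008 23
    sidewall 1 z@0 36.0 slope 0.009 45
s25 our top x,z [51.1 89.7] 172 slat x@57 -76.1 slope -0.207 ztop 64.5 54 backwall x@63 46.6 slope -0.062 275 rim z side
    sidewall -1 z@0 36.3 slope 0.06 52
    sidewall 1 z@0 37.3 slope 0.043 19
s25 ha top x,z [50.2 89.7] 151 slat x@57 -76.7 slope -0.221 ztop 64.2 46 backwall x@63 46.0 slope -0.046 245 rim z side
    sidewall -1 z@0 36.7 slope 0.029 35
    sidewall 1 z@0 35.5 slope 0.01 41
scene0 hb top x,z [55.6 89.7] 309 slat x@57 -71.5 slope -0.663 ztop 61.8 110 backwall x@63 nan slope nan 5 rim z side
    sidewall 1 z@0 36.5 slope 0.064 28
scene0 ha top x,z [54.9 89.1] 225 slat x@57 -71.3 slope -0.645 ztop 63.4 89 backwall x@63 nan slope nan 7 rim z side
    sidewall -1 z@0 35.1 slope 0.027 27
    sidewall 1 z@0 36.2 slope 0.067 26
side0 hb top x,z [51.2 90. ] 205 slat x@57 -75.2 slope -0.487 ztop 65.2 66 backwall x@63 46.9 slope -0.061 332 rim z side
    sidewall -1 z@0 35.6 slope 0.102 17
    sidewall 1 z@0 36.3 slope -0.003 41
side0 ha top x,z [51.3 89.7] 139 slat x@57 -76.3 slope -0.388 ztop 64.7 47 backwall x@63 46.1 slope -0.039 245 rim z side
    sidewall -1 z@0 35.8 slope 0.028 39
    sidewall 1 z@0 35.9 slope 0.041 40
```

Run:
```python
from binfit import *
c,s=np.cos(.063),np.sin(.063)
for t in ['sc25','s25']:
    P=cloud(load(t)).reshape(-1,3)
    for y in (-.0487,0,.0487):
        cx,cy=.6563-s*y,-.0302+c*y
        m=(np.hypot(P[:,0]-cx,P[:,1]-cy)<.025)&(P[:,2]>.118)&(P[:,2]<.152);Q=P[m]
        r=least_squares(lambda p:np.maximum(np.hypot(Q[:,0]-p[0],Q[:,1]-p[1])-.014,-.002),Q[:,:2].mean(0),loss='soft_l1',f_scale=.001).x-[.6563,-.0302]
        print(t,np.round([r[0]*c+r[1]*s,-r[0]*s+r[1]*c],4),len(Q),np.percentile(Q[:,2],97).round(3))
print(ctrl.finish_job())
```

```text
sc25 [ 0.0004 -0.0485] 105 0.147
sc25 [0.0005 0.0014] 100 0.146
sc25 [0.0013 0.047 ] 101 0.147
s25 [-0.0005 -0.0495] 94 0.148
s25 [-0.001   0.0006] 89 0.148
s25 [-0.0002  0.046 ] 87 0.148
the job is handed in; nothing more can be done
None
```

The job is done and handed in at about 29.5 s of the 67 s. Both slab cups stand in the bin, and the bin hangs in the free bay.

**What I did:**
- I placed the two dark cups from the slab in the outer compartments, lowering each until I felt the bin floor, so the middle cup and these two form the row.
- The tool could only point straight down, so I gripped the slat across its 60 mm width instead of its thickness. It did not slip.
- I lifted the bin over the rail, lowered the lip behind it until the rail took the load, then released and backed clear.

**Last checks:**
- **Cups:** all three are upright, within about 1.5 mm of the bin's middle line. Along the row they sit at −49, +1 and +46.5 mm, where the compartment centres are −48.7, 0 and 48.7 mm.
- **Position:** the bin is centred within about 1 mm. Its lip and slat are within about 1 mm of the neighbours' in height and depth.
- **Surroundings:** the two hanging bins measure the same as at the start. The oil can, the card and the other bystanders in the final views look unmoved, but I did not measure them.

**Where checks disagreed:** the tilt fits are noisy. The side camera alone read the bin about 2° front-down, against about 0.5° for the neighbours, while both cameras together read it about 1° the other way. The direct measurements of lip and slat matched the neighbours, so I took it as fully home.

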